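Pass a brass bushing through the spring gate of the inspection chute

ROBOT

A 6-joint arm with a two-finger parallel gripper is mounted at the origin on the work surface. World frame = base frame: x ahead of the robot, y to its left, z up, the work surface at z = 0. Lengths are in m, angles in rad, forces in N, time in s.
With the tool pointing down it reaches from about 0.35 to 0.775 m from the base axis. Payload 7.3 kg.
Tool frame: the origin (TCP) lies at the very end of the fingers, on their centre line; the grasp point (between the pads) lies 19 mm behind it; y points along the fingers, z is the direction in which the jaws open and shut, and the axes are right-handed (so a half turn about y gives the same grasp; the last joint's range is limited). The gripper opens to 92 mm and grips with 3 to 60 N. Pads are 19 mm wide; open, the fingers measure 130 mm over their backs; the gripper's body (75 mm by 190 mm) begins 47 mm behind the grasp point.
Start: joints at [1.198, 0.342, 1.524, -0, 1.275, -0.146], TCP at [0.118, 0.512, 0.202] pointing down, gripper open.
Joint ranges: [-2.53, 2.53], [-0.77, 2.02], [0.04, 2.7], [-1, 4.14], [0.28, 2.66], [-3.11, 3.11]. Speed limits (rad/s): [2.57, 2.57, 3.14, 3.14, 3.14, 3.14].

INTERFACE

Orientations are given as a unit quaternion [x, y, z, w].
In Python, from rig import status, vision, bot, nets gives the robot as it stands. The module is installed in compiled form; this text tells all that it offers.
- The arm moves only by the tool carry_out, never from a script. Its argument "moves" is a list of rows, each an object of numbers: "gripper": the closure, from -1 (fully open) to 1 (shut); "x", "y", "z": the shift along the tool's x, y, z in m; "roll": the turn about the tool's y in rad. A call has 1 to 8 rows; each row is the pose to reach, as a shift and turn from the pose commanded when the call began, along the tool's axes at that moment; what a row does not reach only later rows make up. A row lasts 1/8 s, in which the tool goes at most 62.5 mm and 10.7 degrees, less where a joint would pass 70% of its speed; a pose out of reach is approached as far as the arm can. A call with a gripper value outside its range is refused whole. The fingers move at their own pace and stop on an object; the grip force is fixed at half the most. Time passes only in rows, so rows that repeat a pose let the fingers close. It gives the time, the measured TCP pose, the force and the opening at its end, in the units of the state.
- status.sense(): the state, without advancing time (a new reading comes with each control period).
- vision.get_image(name): name is "scene" or "top" or "wrist"; returns a dict with "frame" (400x640x3 uint8, blue, green, red), "z_map" (400x640 float32, m along the optical axis (not along the pixel's ray), 0 where there is no reading), "fx", "fy", "cx", "cy" (pixels), "k1" (the pictures are not rectified: a ray, as slopes to the right and down, at radius r is drawn at 1 + k1 r^2 times it, then the intrinsics apply), "cam_to_world" (4x4, takes a point from camera to world coordinates); the wrist camera has in their place "T_tool_cam" (4x4, takes a point from camera to tool coordinates, whose origin is the TCP and whose axes are the tool frame's). Camera axes: x right, y down, z forward; pixel columns grow to the right and rows downward; lengths in m; the calibration is good to about 2 mm. A picture is of the moment at which its call begins: read the wrist's pose just before it.
- bot.close_job(): hands the job in, once; it reports no verdict.
Trained networks look in the newest picture that a camera, given by its name, has taken for a name from the list of things; names that differ only in an ending like _2 or _b are one class to them, and where a whole thing is asked for, a point or a joint stands for the part that bears it (a point fixed in the world has none). Each returns a list of dicts, best first, with "score" (0 to 1); they miss things now and then, are a little off and sometimes report something else, mostly with a low value. They report only what shows in the picture. A call takes as long as a camera call. They do not tell look-alikes from the thing itself.
- nets.look_for(camera, query): "pixel" ([row, column] in pixels, amid what is visible of it).
- nets.landmark_of(camera, query): "pixel" ([row, column] in pixels: a listed point, or the origin of a listed thing).
The state is a dict: "time_s": time; "q": joint angles; "joint_velocities": joint speeds; "tau": joint torques, N m; "eef_pos": TCP position; "tcp_rot": TCP orientation; "wrist_force": force on the tool from outside, world axes, zero at the start; "moment": the same for the moment, N m; "finger_gap": finger opening in m.
Only numpy, scipy, OpenCV 4.12 (cv2) and the standard library are available. Lean on these libraries where they do the work, as an engineer would, in place of code of your own. Each camera call takes 0.05 s, during which the arm holds its last target.

TASK

Take the brass bushing from the cardboard tray, stand it upright in the loading end of the chute (before the orange gate) and then push it along the chute floor through the spring gate until it presses against the black rubber buffer, with a firm press of about 10 N for half a second and never a shove. Then get out of the way so that the gate shuts behind it, leaving the bushing standing at the buffer. Never lift it over the gate, do not force the gate, and leave the other parts where they are.

Things in the scene. Friction and masses are not known exactly. Their poses are not given: they have to be found in the camera images.
- brass_center (a point): Centre of the loose brass bushing (yellow metal, copper band; the other two of that shape are grey aluminium). Stepped round part, standing: lower body 44 mm diameter, 26 mm high; hub above it 30 mm diameter; total height 48 mm. Site on the axis 24 mm above its underside, z up. 0.10 to 0.27 kg. It starts in the tray, whose floor is 4 mm thick.
- chute: Fixed aluminium chute, open on top and at its loading end. Origin under the gate line at bench level; x is the pushing direction, from loading end to buffer; z up. Floor top at z = 6 mm, from x = -130 to +188 mm. Two side walls: inner faces at y = +-29 mm, 8 mm thick, tops at z = 34 mm (from x = -8 to +66 mm the +y wall is only a 4 mm kerb). A green patch on the floor marks the loading end.
- load_spot (a point): Middle of the green loading patch, on the chute floor 75 mm before the gate line; axes as the chute's. Here the bushing can be set down by fingers standing before and behind it inside the chute, which can then open to about 90 mm.
- gate_line (a point): Centre of the chute at the shut gate, 20 mm above the bench; axes as the chute's. The orange gate is a 4 mm upright plate across the chute (y = -25 to +33 mm, z = 10 to 34 mm), its upright hinge post at x = 0, y = +36 mm. A spring shuts it; it swings only towards +x, into a pocket of the +y wall, and resists with 1 to 6 N. Over 15 N damages it, as by dragging something back through it.
- gate (a joint): Gate angle in rad: 0 shut, up to 1.55 swung open towards the buffer; it cannot go below 0. Anything on the +x side within 61 mm of the hinge holds it open; a bushing at the buffer is clear of it, so it shuts once the pusher has been eased back a few mm off the bushing and lifted straight up.
- stop: Blue clamped end-stop block on the chute floor (24 mm long, 56 wide, 30 high), at a different distance beyond the gate each time. Origin at the underside of its face towards the gate, axes as the chute's. On that face, on a screwed-out stem, sits a black rubber buffer, 44 mm wide, 20 high, 13 mm above the chute floor at its middle.
- buffer_nominal (a point): Nominal middle of the black rubber buffer's front face, 19 mm before the block's face, 13 mm above the chute floor; fixed to the block, axes as the chute's. The buffer is stiff, about 12 N per mm: a press of 7 to 16 N is wanted, more damages it. The real face stands anywhere from 12 to 26 mm before the block's face (its stem is set differently each time), so its place has to be felt. A bushing touching it has its axis 22 mm before that front face.
- alu_a_center (a point): Centre of an aluminium bushing standing in the tray, same shape as the brass one. Leave alone.
- alu_b_center (a point): Centre of the other aluminium bushing in the tray. Leave alone.
- tray: Fixed shallow cardboard tray, outside 290 x 180 mm, 24 mm high, walls and floor 4 mm. Origin at the centre of its underside, x along its long side. The three bushings stand in a row along x, about 85 mm apart, in any order.
- socket_center (a point): Centre of a chromed socket, 28 mm diameter, 70 mm high, standing beyond the chute's buffer end. Leave alone.
- cap_center (a point): Centre of a black plastic cap, 34 mm diameter, 24 mm high, on the bench beyond the chute's buffer end. Leave alone.
Things that resemble listed ones, but are neither listed nor needed, are in the scene too. What is meant by the part that bears brass_center is not turquoise, and is the larger of those in its own colour.

How it is judged:
By the outcome, as a careful person would: the job done as asked, in the order asked, and still so for the second after the job is handed in, with the robot touching nothing.
It also fails if it takes over 72 s, if anything falls off the work surface, if the arm or the gripper's body presses on something with over 40 N, if the wrist force passes 120 N, or if a joint passes its speed limit or range.

## Working session

There is one attempt and no reset: what is moved stays moved. The work goes in short steps, Python scripts to look and compute and a tool call to move; the robot and the scene stay as the last step left them, time stands still between calls to the robot, and variables do not carry over. Pictures are saved under pics/ and viewed, and the job is handed in when it is done.

Besides the shell and the picture viewer there is one more tool, called as a command line: name --argument value ..., lists and objects as JSON in quotes. carry_out: Moves the arm, as the interface text tells. Its arguments: {"type":"object","properties":{"moves":{"type":"array"}},"required":["moves"]}

```bash
mkdir -p pics
cat > h.py <<'E'
import numpy as np, cv2
from rig import status, vision, bot, nets
from scipy.spatial.transform import Rotation as R
def toolT(s):
    T=np.eye(4); T[:3,:3]=R.from_quat(s["tcp_rot"]).as_matrix(); T[:3,3]=s["eef_pos"]; return T
def grab(name):
    s=status.sense(); im=vision.get_image(name)
    im["T"]=np.array(im["cam_to_world"]) if name!="wrist" else toolT(s)@np.array(im["T_tool_cam"])
    return im
def ray(im,row,col):
    p=np.array([[(col-im["cx"])/im["fx"],(row-im["cy"])/im["fy"]]],float)
    K=np.eye(3); u=cv2.undistortPoints(p[None],K,np.array([im["k1"],0,0,0,0.]))[0,0]
    return np.array([u[0],u[1],1])
def at_z(im,row,col,z):
    d=im["T"][:3,:3]@ray(im,row,col); o=im["T"][:3,3]
    return o+d*(z-o[2])/d[2]
def at_depth(im,row,col,w=2):
    r,c=int(round(row)),int(round(col)); a=im["z_map"][r-w:r+w+1,c-w:c+w+1]; a=a[a>0]
    return im["T"][:3,:3]@(ray(im,row,col)*np.median(a))+im["T"][:3,3]
def project(im,P):
    p=np.linalg.inv(im["T"])@np.append(P,1); s=p[:2]/p[2]; k=1+im["k1"]*(s@s)
    return (im["cy"]+im["fy"]*s[1]*k, im["cx"]+im["fx"]*s[0]*k)
E
python3 - <<'E'
from h import *
np.set_printoptions(precision=4,suppress=True)
s=status.sense(); print({k:np.round(v,4) for k,v in s.items()}); print(toolT(s))
for n in ["scene","top","wrist"]:
    im=grab(n); cv2.imwrite(f"pics/{n}0.png",im["frame"]); print(n,im["T"],im["fx"],im["k1"])
    for q in ["brass_center","load_spot","gate_line","stop","buffer_nominal","chute","tray","socket_center","cap_center"]:
        for d in nets.landmark_of(n,q)[:4]:
            r,c=d["pixel"]; 
            try: print(n,q,round(d["score"],2),np.round([r,c]),at_depth(im,r,c))
            except Exception as e: print(n,q,d,e)
E
```

```text
{'time_s': np.float64(0.0), 'q': array([ 1.198 ,  0.3427,  1.525 , -0.    ,  1.2754, -0.146 ]), 'joint_velocities': array([ 0.0006,  0.0005,  0.0008,  0.0005, -0.0001, -0.0013]), 'tau': array([ -0.0027, -43.1242, -24.4206,   0.0716,   0.056 ,  -0.0001]), 'eef_pos': array([0.1179, 0.5111, 0.2017]), 'tcp_rot': array([ 0.7031, -0.0801,  0.0799, -0.702 ]), 'wrist_force': array([-0.4897, -0.6438, -0.2309]), 'moment': array([0.0456, 0.0221, 0.0041]), 'finger_gap': np.float64(0.0917)}
[[ 0.9744 -0.0005  0.2249  0.1179]
 [-0.2249 -0.0014  0.9744  0.5111]
 [-0.0002 -1.     -0.0015  0.2017]
 [ 0.      0.      0.      1.    ]]
scene [[ 0.4691  0.7636 -0.4437  0.8878]
 [ 0.8831 -0.4088  0.2302 -0.1858]
 [-0.0056 -0.4999 -0.8661  0.8461]
 [ 0.      0.      0.      1.    ]] 416.62042192954493 0.03390761937996808
scene brass_center 0.95 [253. 190.] [ 0.4554 -0.2641  0.0525]
scene brass_center 0.94 [212. 248.] [ 0.4186 -0.119   0.0446]
scene brass_center 0.48 [211. 170.] [ 0.3209 -0.2716  0.0235]
scene load_spot 0.73 [228. 317.] [0.5078 0.0046 0.0069]
scene load_spot 0.71 [198. 402.] [0.5411 0.2057 
[... 790 characters left out ...]
.] [ 0.4042 -0.1149  0.0494]
top brass_center 0.46 [255. 427.] [ 0.3098 -0.2568  0.0105]
top gate_line 0.9 [186. 317.] [0.5121 0.0754 0.0078]
top stop 0.53 [178. 266.] [0.5304 0.2275 0.0298]
top buffer_nominal 0.5 [179. 275.] [0.5302 0.2007 0.0179]
top chute 0.83 [188. 318.] [0.5067 0.0731 0.0075]
top chute 0.31 [179. 266.] [0.5292 0.2276 0.0271]
top tray 0.71 [184. 437.] [ 0.5191 -0.275   0.053 ]
top socket_center 0.57 [186. 216.] [0.5024 0.3713 0.0483]
top cap_center 0.49 [154. 227.] [0.6028 0.3479 0.0247]
wrist [[ 0.2244  0.9349  0.2751  0.0442]
 [ 0.9745 -0.2158 -0.0615  0.5288]
 [ 0.0019  0.2819 -0.9595  0.3844]
 [ 0.      0.      0.      1.    ]] 314.33339080005953 -0.04476326052504727
```

View pics/scene0.png

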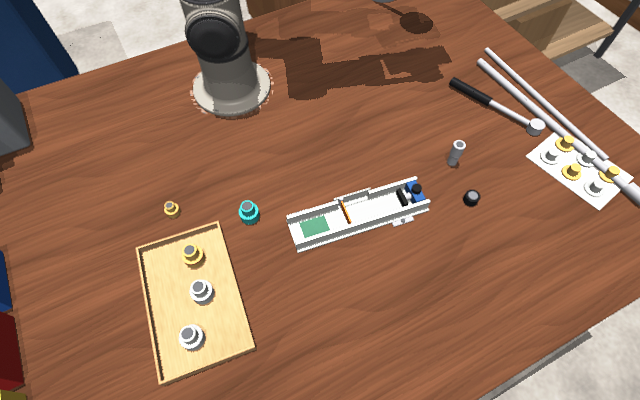

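View pics/top0.png

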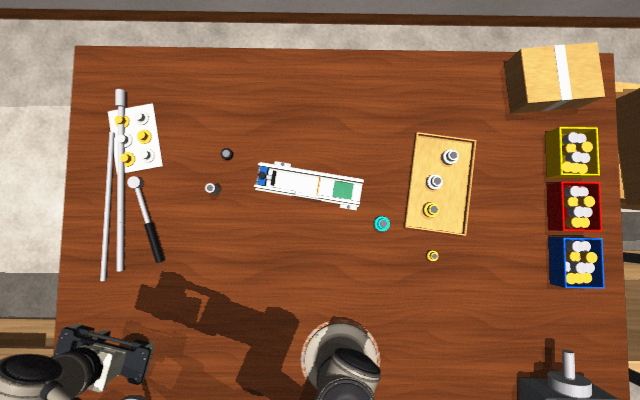

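Run:
```python
import cv2
a=cv2.imread('pics/scene0.png')[150:350,110:310]; cv2.imwrite('pics/crop1.png',cv2.resize(a,(600,600),interpolation=cv2.INTER_CUBIC))
a=cv2.imread('pics/top0.png')[150:210,240:380]; cv2.imwrite('pics/crop2.png',cv2.resize(a,None,fx=5.7,fy=5.7,interpolation=cv2.INTER_CUBIC))
```

```text
(no output)
```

View pics/crop1.png

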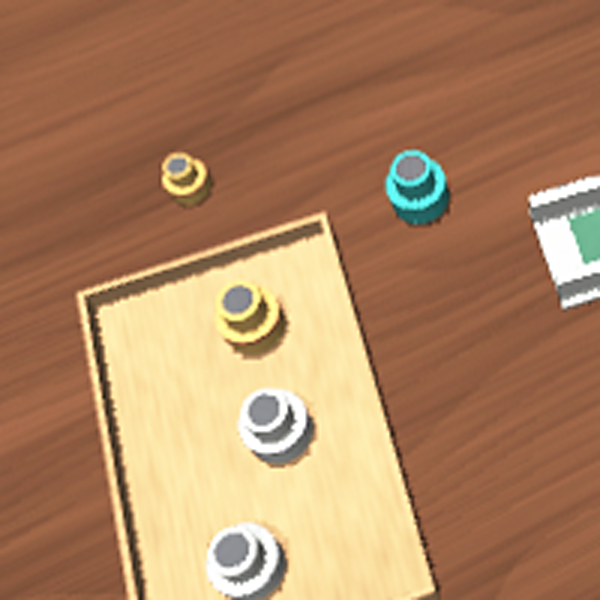

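View pics/crop2.png

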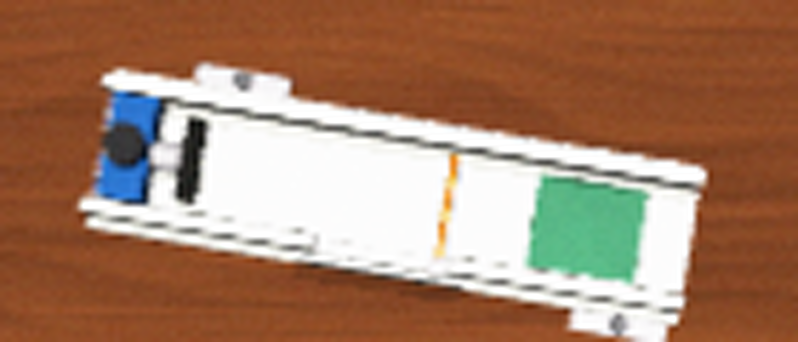

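Candidates for the brass bushing, by scene pixel (row, col):
- Yellow in the tray at (253,190).
- Smaller yellow on the bench at (211,170).
- Turquoise at (212,248).
- Yellow ones on the card at the far right and in the boxes.

The crop confirms the choice: the larger yellow one, in the tray at (253,190). The chute runs roughly along world +y, with its gate at top-camera pixel (186,317).

Next I measure the chute axis and the bushing.

```bash
cat >> h.py <<'E'
def cloud(im,r0,r1,c0,c1):
    rr,cc=np.mgrid[r0:r1,c0:c1]; z=im["z_map"][r0:r1,c0:c1]; 
    p=np.stack([(cc-im["cx"])/im["fx"],(rr-im["cy"])/im["fy"]],-1).reshape(-1,1,2).astype(float)
    u=cv2.undistortPoints(p,np.eye(3),np.array([im["k1"],0,0,0,0.]))[:,0]
    z=z.ravel(); P=np.c_[u*z[:,None],z]@im["T"][:3,:3].T+im["T"][:3,3]
    return P[z>0], im["frame"][r0:r1,c0:c1].reshape(-1,3)[z>0].astype(int)
E
python3 - <<'E'
from h import *
np.set_printoptions(precision=4,suppress=True)
for n,box in [("top",(150,215,245,370)),("scene",(165,260,275,440))]:
    im=grab(n); P,C=cloud(im,*box); b,g,r=C.T
    grn=(g>r+30)&(g>b+15); org=(r>b+80)&(r>180)&(g<190)&(P[:,2]>0.015); blu=(b>r+80)
    blk=(C.max(1)<60)&(P[:,2]>0.012)
    for k,m in dict(green=grn,orange=org,blue=blu,black=blk).items(): print(n,k,m.sum(),P[m].mean(0),P[m].min(0),P[m].max(0))
    w=(C.min(1)>150)&(P[:,2]>0.004)&(P[:,2]<0.05); Q=P[w][:,:2]
    c,(sz),a=cv2.minAreaRect(Q.astype(np.float32)); print(n,"rect",c,sz,a)
    hi=P[(P[:,2]>0.029)&(P[:,2]<0.045)&w]; print(len(hi),hi[:,2].mean(), cv2.minAreaRect(hi[:,:2].astype(np.float32)))
    d=np.linalg.svd(Q-Q.mean(0))[2][0]; print("dir",d,np.degrees(np.arctan2(d[1],d[0])))
    g0=P[grn].mean(0)
for n,box in [("top",(195,220,420,442)),("scene",(238,272,175,208))]:
    im=grab(n); P,C=cloud(im,*box); b,g,r=C.T
    y=(r>b+70)&(P[:,2]>0.022); t=P[:,2]>0.044
    print(n,y.sum(),P[y].mean(0),t.sum(),P[t].mean(0),P[t].min(0),P[t].max(0))
E
```

```text
top green 316 [ 0.5026 -0.0026  0.0072] [ 0.4744 -0.0343  0.0023] [0.529  0.0291 0.014 ]
top orange 11 [0.5161 0.0714 0.0353] [0.4944 0.0689 0.0315] [0.5363 0.0744 0.0397]
top blue 98 [0.5386 0.2375 0.0374] [0.5125 0.2238 0.0326] [0.5666 0.2528 0.0501]
top black 81 [0.5351 0.2202 0.0377] [0.5135 0.2004 0.0233] [0.5531 0.2451 0.0532]
top rect (0.5184839963912964, 0.09926016628742218) (0.31799787282943726, 0.09880109131336212) 79.04582214355469
563 0.03453023709783602 ((0.5151396989822388, 0.10011516511440277), (0.3168679177761078, 0.08022154122591019), 81.52073669433594)
dir [-0.1704 -0.9854] -99.81286427396142
scene green 423 [0.5003 0.0008 0.0064] [ 0.4763 -0.0315  0.0016] [0.5239 0.0329 0.0106]
scene orange 12 [0.5093 0.0744 0.0334] [0.4857 0.0705 0.0312] [0.5388 0.0804 0.0361]
scene blue 131 [0.5442 0.2396 0.0357] [ 0.5077  0.2265 -0.0022] [0.5701 0.2743 0.041 ]
scene black 181 [0.5408 0.2206 0.0347] [0.5164 0.2011 0.0123] [0.5651 0.2512 0.0515]
scene rect (0.5221269726753235, 0.10203636437654495) (0.31944650411605835, 0.09832264482975006) 78.53500366210938
835 0.03413223248190424 ((0.5177880525588989, 0.1024371087551117), (0.3173728585243225, 0.08239045739173889), 81.47920989990234)
dir [-0.164  -0.9865] -99.43807008301253
top 134 [ 0.4451 -0.2621  0.0393] 89 [ 0.4452 -0.2658  0.0528] [ 0.4315 -0.2819  0.0443] [ 0.4608 -0.2517  0.0572]
scene 252 [ 0.4541 -0.2632  0.0381] 181 [ 0.4499 -0.2632  0.0514] [ 0.4338 -0.2788  0.0443] [ 0.463  -0.2481  0.0563]
```

carry_out --moves '[{"gripper":-1,"x":0.41,"y":0,"z":-0.28,"roll":-0.06},{"gripper":-1,"x":0.41,"y":0,"z":-0.28,"roll":-0.06},{"gripper":-1,"x":0.41,"y":0,"z":-0.28,"roll":-0.06},{"gripper":-1,"x":0.41,"y":0,"z":-0.28,"roll":-0.06},{"gripper":-1,"x":0.41,"y":0,"z":-0.28,"roll":-0.06},{"gripper":-1,"x":0.41,"y":0,"z":-0.28,"roll":-0.06},{"gripper":-1,"x":0.41,"y":0,"z":-0.28,"roll":-0.06},{"gripper":-1,"x":0.41,"y":0,"z":-0.28,"roll":-0.06}]'

```text
time_s: 2.7
eef_pos: [0.4559, 0.1447, 0.2027]
tcp_rot: [-0.704, 0.059, -0.059, 0.705]
wrist_force: [0.7, 0.5, 0.2]
finger_gap: 0.0917
```

Run:
```python
from h import *
np.set_printoptions(precision=4,suppress=True)
im=grab("wrist"); cv2.imwrite("pics/w1.png",im["frame"]); print(toolT(status.sense()))
for q in ["load_spot","gate_line","stop","buffer_nominal","chute","gate"]:
    for d in nets.landmark_of("wrist",q)[:2]:
        r,c=d["pixel"]; print(q,round(d["score"],2),np.round([r,c]),at_depth(im,r,c))
```

```text
[[ 0.9855  0.0042  0.1697  0.4605]
 [-0.1697 -0.0029  0.9855  0.1399]
 [ 0.0046 -1.     -0.0022  0.2025]
 [ 0.      0.      0.      1.    ]]
load_spot 0.91 [221. 211.] [0.4989 0.0009 0.0064]
gate_line 0.91 [230. 266.] [0.5128 0.0743 0.0332]
stop 0.73 [224. 388.] [0.5324 0.2222 0.0254]
buffer_nominal 0.89 [225. 375.] [0.5302 0.2061 0.0275]
chute 0.71 [223. 263.] [0.5119 0.0674 0.0062]Traceback (most recent call last):
  File "<stdin>", line 5, in <module>
ValueError: it knows: alu_a_center, alu_b_center, brass_center, buffer_nominal, cap_center, chute, gate_line, load_spot, socket_center, stop, tray
```

View pics/w1.png

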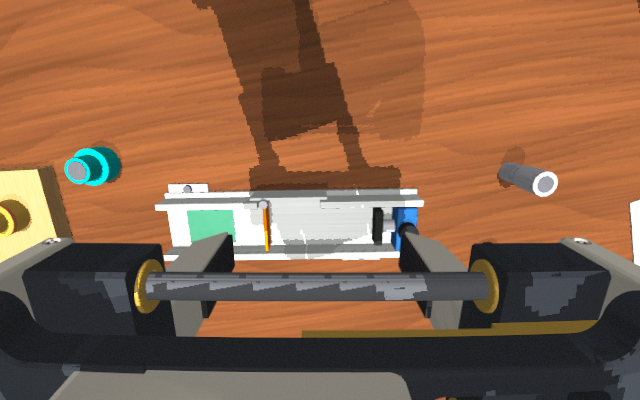

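```bash
cat > meas.py <<'E'
from h import *
np.set_printoptions(precision=4,suppress=True)
def chute(im,tag="",box=(160,262,140,440)):
    r0,r1,c0,c1=box
    P,C=cloud(im,*box); b,g,r=C.T
    grn=(g>r+30)&(g>b+15)&(abs(P[:,2]-.006)<.01)
    org=(r>b+100)&(r>180)&(g>100)&(P[:,2]>0.012)&(P[:,2]<.05); blu=(b>r+80)&(P[:,2]>.02)
    for k,m in dict(green=grn,orange=org,blue=blu).items():
        if m.sum(): print(tag,k,m.sum(),P[m].mean(0),np.percentile(P[m],[3,97],axis=0).ravel())
    hi=P[(P[:,2]>0.029)&(P[:,2]<0.04)&(C.min(1)>110)&(C.max(1)-C.min(1)<40)]
    print(tag,"walls",len(hi),cv2.minAreaRect(hi[:,:2].astype(np.float32)))
    rr=cv2.minAreaRect(P[grn][:,:2].astype(np.float32)); print(tag,"greenrect",rr)
E
python3 - <<'E'
from meas import *
for i in range(2):
    im=grab("wrist"); s=status.sense(); print(s["eef_pos"])
    chute(im)
np.save("w.npy",im["T"])
E
```

```text
[0.4537 0.1476 0.2024]
 green 1140 [ 0.5006 -0.0013  0.0059] [ 0.4837 -0.029   0.0045  0.518   0.0282  0.0073]
 orange 125 [0.5126 0.074  0.0333] [0.4868 0.0696 0.0323 0.5375 0.0786 0.0351]
 blue 420 [0.528  0.2388 0.04  ] [0.5118 0.2262 0.0342 0.5623 0.2537 0.0437]
 walls 3041 ((0.5155596137046814, 0.1027441993355751), (0.31751230359077454, 0.08043582737445831), 81.35167694091797)
 greenrect ((0.5053528547286987, -0.00047631561756134033), (0.060339346528053284, 0.04488740861415863), 80.61592102050781)
[0.4537 0.1477 0.2025]
 green 1145 [ 0.5006 -0.0015  0.0059] [ 0.4837 -0.029   0.0045  0.5184  0.028   0.0072]
 orange 125 [0.512  0.0741 0.0333] [0.4865 0.0692 0.0318 0.5377 0.0789 0.0349]
 blue 419 [0.5283 0.2387 0.0396] [0.5118 0.2262 0.0341 0.562  0.2538 0.0426]
 walls 3051 ((0.5155259370803833, 0.10257309675216675), (0.31667032837867737, 0.08060826361179352), 81.30297088623047)
 greenrect ((0.5052507519721985, -0.0009432733058929443), (0.060704976320266724, 0.044440221041440964), 81.2684097290039)
```

Run:
```python
from meas import *
a=np.radians(81.3);u=np.array([np.cos(a),np.sin(a)]);n=np.array([-u[1],u[0]]);o=np.array([.5131,.0737])
for nm,box in [("wrist",(160,262,140,440)),("top",(150,215,245,370)),("scene",(165,260,275,440))]:
    im=grab(nm);P,C=cloud(im,*box); q=np.c_[(P[:,:2]-o)@u,(P[:,:2]-o)@n]
    w=(P[:,2]>.029)&(P[:,2]<.04)&(C.max(1)-C.min(1)<40)&(C.min(1)>110)&(q[:,0]>-.125)&(q[:,0]<.18)
    for sgn in (1,-1):
        m=w&(abs(q[:,1]*sgn-.033)<.012)
        if sgn>0:
            m&=(q[:,0]<-.02)|(q[:,0]>.075)
        x,y=q[m].T; pf=np.polyfit(x,y,1); print(nm,sgn,m.sum(),pf,np.percentile(y,[2,50,98]))
    b,g,r=C.T
    org=(r>b+100)&(r>180)&(g>100)&(P[:,2]>0.02)&(P[:,2]<.05);print("gate x",np.median(q[org,0]),"y",np.percentile(q[org,1],[3,97]))
    m=(abs(q[:,1])<.05)&(P[:,2]>.025)&(P[:,2]<.04)&(C.min(1)>110); print("x extent",np.percentile(q[m,0],[.3,99.7]))
    blk=(C.max(1)<70)&(abs(q[:,1])<.02)&(q[:,0]>.08)&(P[:,2]>.015)&(P[:,2]<.04); print("black",blk.sum(), np.percentile(q[blk,0],[3,50,97]))
    bl=(b>r+80)&(P[:,2]>.025);print("blue x",np.percentile(q[bl,0],[3,97]),np.percentile(q[bl,1],[3,97]))
```

```text
wrist 1 1288 [0.0024 0.0323] [0.0279 0.0325 0.036 ]
wrist -1 1231 [-0.0002 -0.0332] [-0.0378 -0.0329 -0.0299]
gate x 0.0003173988625518694 y [-0.0245  0.0265]
x extent [-0.1277  0.1856]
black 283 [0.1329 0.1361 0.1641]
blue x [0.1573 0.1796] [-0.0253  0.0269]
top 1 90 [0.0008 0.0319] [0.0278 0.0318 0.0356]
top -1 144 [ 0.0042 -0.0338] [-0.0381 -0.0339 -0.0303]
gate x -0.0020655482113555966 y [-0.0234 -0.0005]
x extent [-0.1315  0.034 ]Traceback (most recent call last):
  File "<stdin>", line 14, in <module>
    return _quantile_unchecked(
        a, q, axis, out, overwrite_input, method, keepdims, weights)
    return _ureduce(a,
                    func=_quantile_ureduce_func,
    ...<5 lines>...
                    overwrite_input=overwrite_input,
                    method=method)
    r = func(a, **kwargs)
    result = _quantile(arr,
                       quantiles=q,
    ...<2 lines>...
                       out=out,
                       weights=wgt)
    slices_having_nans = np.isnan(arr[-1, ...])
                                  ~~~^^^^^^^^^
IndexError: index -1 is out of bounds for axis 0 with size 0
```

carry_out --moves '[{"gripper":-1,"x":0.06,"y":0,"z":-0.406,"roll":-0.02},{"gripper":-1,"x":0.06,"y":0,"z":-0.406,"roll":-0.02},{"gripper":-1,"x":0.06,"y":0,"z":-0.406,"roll":-0.02},{"gripper":-1,"x":0.06,"y":0,"z":-0.406,"roll":-0.02},{"gripper":-1,"x":0.06,"y":0,"z":-0.406,"roll":-0.02},{"gripper":-1,"x":0.06,"y":0,"z":-0.406,"roll":-0.02},{"gripper":-1,"x":0.06,"y":0,"z":-0.406,"roll":-0.02},{"gripper":-1,"x":0.06,"y":0,"z":-0.406,"roll":-0.02}]'

```text
time_s: 4.2
eef_pos: [0.4462, -0.2653, 0.2021]
tcp_rot: [0.705, -0.053, 0.053, -0.705]
wrist_force: [-0.7, 1.1, 0.5]
finger_gap: 0.0918
```

carry_out --moves '[{"gripper":-1,"x":0,"y":0.03,"z":0,"roll":0},{"gripper":-1,"x":0,"y":0.03,"z":0,"roll":0},{"gripper":-1,"x":0,"y":0.03,"z":0,"roll":0}]'

```text
time_s: 4.58
eef_pos: [0.4469, -0.2629, 0.1733]
tcp_rot: [0.705, -0.051, 0.052, -0.705]
wrist_force: [0.0, 0.3, 0.8]
finger_gap: 0.0914
```

```bash
cat > brass.py <<'E'
from meas import *
im=grab("wrist"); im=grab("wrist"); T=toolT(status.sense()); print(T)
import sys; cv2.imwrite(sys.argv[1],im["frame"])
for d in nets.landmark_of("wrist","brass_center")[:4]:
    r,c=d["pixel"]; print(round(d["score"],2),np.round([r,c]),at_z(im,r,c,.028),at_depth(im,r,c))
P,C=cloud(im,0,400,0,640); b,g,r=C.T
m=(r>b+70)&(P[:,2]>.049)&(P[:,2]<.06)&(np.hypot(P[:,0]-.448,P[:,1]+.263)<.035)
m2=(P[:,2]>.048)&(P[:,2]<.06)&(np.hypot(P[:,0]-.448,P[:,1]+.263)<.03)
for k in (m,m2):
    if k.sum()>5:
        print(k.sum(),P[k].mean(0),cv2.minEnclosingCircle(P[k][:,:2].astype(np.float32)),cv2.fitEllipse(P[k][:,:2].astype(np.float32)) if 0 else "")
E
python3 brass.py pics/w2.png
```

```text
[[ 0.9894  0.0016  0.1452  0.447 ]
 [-0.1452 -0.0011  0.9894 -0.2635]
 [ 0.0017 -1.     -0.0009  0.1736]
 [ 0.      0.      0.      1.    ]]
0.94 [ 48. 292.] [ 0.3153 -0.2673  0.028 ] [ 0.3163 -0.267   0.0338]
0.74 [178. 314.] [ 0.4452 -0.2646  0.028 ] [ 0.4398 -0.2637  0.0521]
0.67 [114. 450.] [ 0.3985 -0.1183  0.028 ] [ 0.3969 -0.1265  0.0481]
312 [ 0.4453 -0.2631  0.0516] ((0.4461524784564972, -0.2635979652404785), 0.01517411507666111) 
679 [ 0.4455 -0.2636  0.0518] ((0.4461524784564972, -0.2635979652404785), 0.01517411507666111)
```

View pics/w2.png

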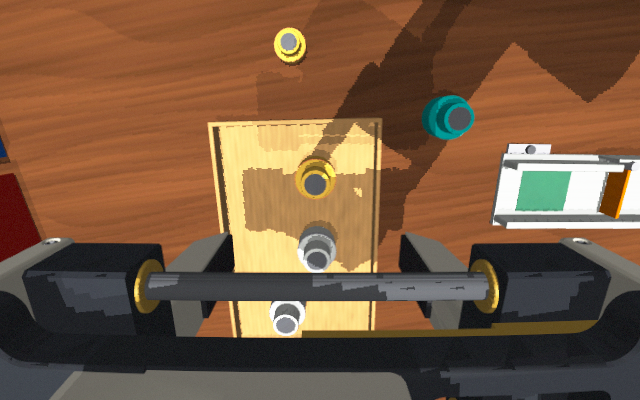

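The view shows the brass bushing at pixel (178,314), between the open fingers. It measures (0.446,-0.2635) with its top at z≈52 mm, which matches its expected height. Descending onto it.

carry_out --moves '[{"gripper":-1,"x":-0.001,"y":0.05,"z":0,"roll":0},{"gripper":-1,"x":-0.001,"y":0.1,"z":0,"roll":0},{"gripper":-1,"x":-0.001,"y":0.13,"z":0,"roll":0},{"gripper":-1,"x":-0.001,"y":0.15,"z":0,"roll":0},{"gripper":-1,"x":-0.001,"y":0.162,"z":0,"roll":0},{"gripper":-1,"x":-0.001,"y":0.162,"z":0,"roll":0}]'

```text
time_s: 5.48
eef_pos: [0.4454, -0.2635, 0.0103]
tcp_rot: [-0.705, 0.052, -0.052, 0.705]
wrist_force: [0.4, -0.2, 0.5]
finger_gap: 0.0916
```

carry_out --moves '[{"gripper":1,"x":0,"y":0,"z":0,"roll":0},{"gripper":1,"x":0,"y":0,"z":0,"roll":0},{"gripper":1,"x":0,"y":0,"z":0,"roll":0},{"gripper":1,"x":0,"y":0,"z":0,"roll":0},{"gripper":1,"x":0,"y":0,"z":0,"roll":0},{"gripper":1,"x":0,"y":0,"z":0,"roll":0}]'

```text
time_s: 6.22
eef_pos: [0.4454, -0.2636, 0.0104]
tcp_rot: [-0.705, 0.052, -0.052, 0.705]
wrist_force: [-0.2, -0.3, 0.0]
finger_gap: 0.0364
```

Run:
```python
from meas import *
im=grab("wrist"); s=status.sense(); print(s["finger_gap"],s["wrist_force"],s["eef_pos"]); cv2.imwrite("pics/w3.png",im["frame"])
im=grab("scene"); cv2.imwrite("pics/s3.png",cv2.resize(im["frame"][200:360,110:310],(800,600)[:2] and (750,600)))
```

```text
0.032367469045018735 [0.1414 0.7121 0.5748] [ 0.4453 -0.2636  0.0104]
```

View pics/w3.png

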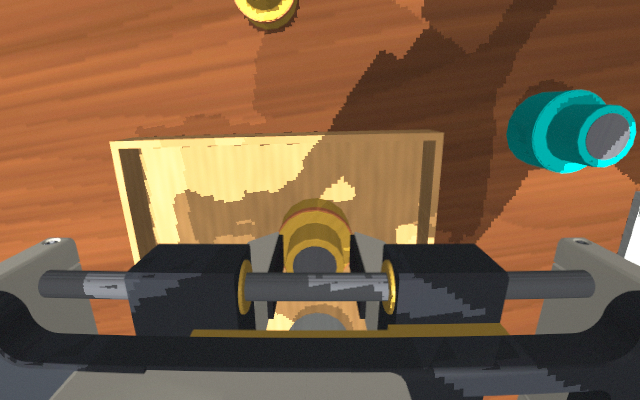

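View pics/s3.png

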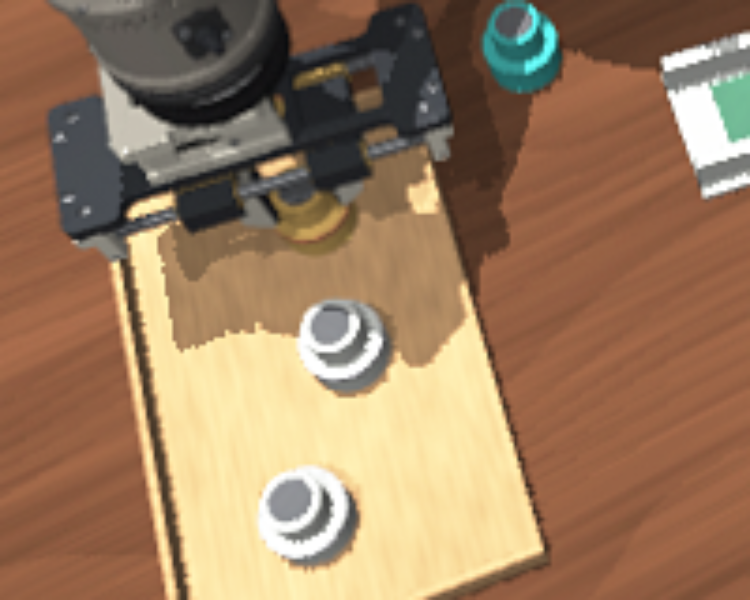

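Run:
```python
from meas import *
im=grab("wrist"); s=status.sense(); print(s["finger_gap"],s["wrist_force"],s["moment"],s["time_s"])
T=toolT(s); print(project(im,[.4458,-.2635,.052]),project(im,T[:3,3]))
P,C=cloud(im,180,300,240,400); b,g,r=C.T
m=(r>b+60)&(P[:,2]>.02)&(np.hypot(P[:,0]-.4458,P[:,1]+.2635)<.05)
print(m.sum(),P[m].mean(0),np.percentile(P[m],[2,98],axis=0))
for lo,hi in [(.022,.034),(.034,.046),(.046,.06)]:
    k=m&(P[:,2]>lo)&(P[:,2]<hi); print(lo,k.sum(),k.sum() and (cv2.minEnclosingCircle(P[k][:,:2].astype(np.float32)),P[k].min(0),P[k].max(0)))
```

```text
0.028552055538775514 [-0.2983 -0.0927  0.3354] [-0.0055  0.0216  0.0383] 6.375
(np.float64(265.8227183042909), np.float64(315.83258402799044)) (np.float64(232.6985635159449), np.float64(315.463518092805))
3151 [ 0.4308 -0.2609  0.0497] [[ 0.4107 -0.2775  0.0235]
 [ 0.4471 -0.2426  0.1209]]
0.022 1307 (((0.43789535760879517, -0.26180320978164673), 0.020698800683021545), array([ 0.4234, -0.2821,  0.022 ]), array([ 0.4436, -0.2415,  0.034 ]))
0.034 428 (((0.4386059641838074, -0.26220035552978516), 0.014412932097911835), array([ 0.4308, -0.2762,  0.034 ]), array([ 0.4433, -0.2486,  0.046 ]))
0.046 913 (((0.44514989852905273, -0.2632041275501251), 0.014762279577553272), array([ 0.4308, -0.2778,  0.046 ]), array([ 0.4516, -0.2486,  0.0539]))
```

carry_out --moves '[{"gripper":1,"x":0,"y":0,"z":0,"roll":0},{"gripper":1,"x":0,"y":0,"z":0,"roll":0}]'

```text
time_s: 6.62
eef_pos: [0.4454, -0.2637, 0.0104]
tcp_rot: [-0.705, 0.052, -0.052, 0.705]
wrist_force: [0.0, -0.3, 0.4]
finger_gap: 0.0283
```

Run:
```python
from meas import *
im=grab("wrist"); s=status.sense(); print(s["finger_gap"],s["wrist_force"],s["moment"],s["time_s"])
cv2.imwrite("pics/w4.png",cv2.resize(im["frame"][180:310,220:420],(800,520)))
for r,c in [(255,262),(255,360),(250,300),(230,315)]: print(at_depth(im,r,c,1))
```

```text
0.0285682468169429 [ 0.073  -0.1883 -0.2366] [-0.0804 -0.0198  0.0148] 6.675
[ 0.4109 -0.2749  0.1057]
[ 0.4378 -0.2419  0.0622]
[ 0.436  -0.2699  0.0521]
[ 0.4315 -0.2618  0.0401]
```

View pics/w4.png

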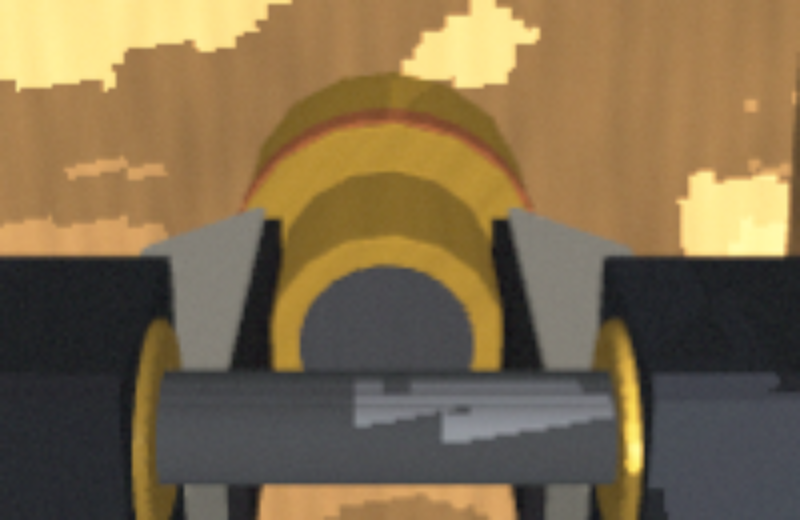

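Run:
```python
from meas import *
im=grab("wrist"); T=toolT(status.sense())
for zr in range(236,272,4):
    row=[]
    for c in range(276,358,2):
        p=np.linalg.inv(T)@np.append(at_depth(im,zr,c,0),1) if im["z_map"][zr,c]>0 else [0]*4
        row.append("%d:%.0f,%.0f,%.0f"%(c,p[0]*1e3,p[1]*1e3,p[2]*1e3))
    print(zr," ".join(row))
```

```text
236 276:-10,-29,-21 278:-10,-29,-20 280:-10,-29,-19 282:-10,-29,-18 284:-11,-30,-16 286:-9,-27,-16 288:-9,-25,-15 290:-9,-26,-14 292:-7,-21,-13 294:-7,-22,-12 296:-9,-27,-10 298:-11,-30,-9 300:-11,-32,-8 302:-12,-33,-7 304:-13,-35,-6 306:-13,-36,-5 308:-14,-38,-4 310:-14,-37,-3 312:-14,-38,-2 314:-14,-37,-1 316:-14,-38,0 318:-14,-38,1 320:-14,-37,2 322:-14,-38,3 324:-14,-38,4 326:-13,-37,5 328:-12,-34,6 330:-13,-35,7 332:-12,-34,8 334:-11,-30,10 336:-10,-29,11 338:-9,-25,12 340:-6,-19,14 342:-6,-19,15 344:-9,-26,15 346:-9,-27,16 348:-10,-29,17 350:-11,-30,18 352:-11,-30,19 354:-10,-29,20 356:-10,-29,21
240 276:-11,-35,-20 278:-10,-34,-19 280:-10,-34,-18 282:-11,-35,-17 284:-10,-34,-16 286:-9,-32,-15 288:-9,-32,-14 290:-7,-26,-14 292:-6,-26,-13 294:-8,-29,-11 296:-10,-33,-10 298:-11,-35,-9 300:-11,-37,-8 302:-13,-40,-7 304:-13,-40,-6 306:-13,-40,-5 308:-13,-41,-4 310:-13,-41,-3 312:-13,-41,-2 314:-14,-42,-1 316:-13,-41,0 318:-13,-41,1 320:-13,-41,2 322:-14,-42,3 324:-13,-41,4 326:-14,-42,5 328:-13,-41,6 330:-13,-40,7 332:-12,-38,8 334:-11,-36,9 336:-10,-35,11 338:-9,-32,12 340:-7,-27,
[... 3505 characters left out ...]
42,10 338:-1,-41,11 340:-0,-41,12 342:-0,-41,13 344:-0,-41,14 346:-2,-45,15 348:-7,-54,15 350:-9,-58,15 352:-9,-58,16 354:-9,-57,17 356:-11,-60,18
268 276:-10,-64,-17 278:-10,-62,-16 280:-9,-61,-15 282:-9,-61,-14 284:-7,-58,-14 286:-3,-50,-14 288:2,-42,-14 290:1,-42,-13 292:2,-42,-12 294:2,-41,-11 296:2,-42,-10 298:1,-42,-9 300:1,-42,-8 302:2,-41,-7 304:1,-43,-6 306:2,-41,-5 308:2,-41,-4 310:2,-42,-3 312:1,-42,-2 314:2,-42,-1 316:1,-42,0 318:1,-42,1 320:2,-42,2 322:2,-42,3 324:2,-41,4 326:1,-42,5 328:2,-42,6 330:1,-42,7 332:2,-42,8 334:1,-42,9 336:2,-41,10 338:1,-42,11 340:2,-41,12 342:2,-40,13 344:1,-43,14 346:-1,-46,15 348:-5,-54,15 350:-9,-60,15 352:-9,-61,16 354:-10,-62,17 356:-11,-64,17
```

The fingers stopped at a gap of 28.5 mm. Depth shows the pad faces at ±14.5 mm, on the 30 mm hub rather than on the 44 mm body. I'll lift it and look at the grip before relying on it.

carry_out --moves '[{"gripper":1,"x":0,"y":-0.01,"z":0,"roll":0},{"gripper":1,"x":0,"y":-0.04,"z":0,"roll":0},{"gripper":1,"x":0,"y":-0.08,"z":0,"roll":0},{"gripper":1,"x":0,"y":-0.1,"z":0,"roll":0},{"gripper":1,"x":0,"y":-0.1,"z":0,"roll":0},{"gripper":1,"x":0,"y":-0.1,"z":0,"roll":0}]'

```text
time_s: 7.48
eef_pos: [0.4448, -0.2632, 0.1097]
tcp_rot: [-0.705, 0.052, -0.051, 0.706]
wrist_force: [-0.2, 0.9, -1.3]
finger_gap: 0.0283
```

Run:
```python
from meas import *
im=grab("wrist"); s=status.sense(); print(s["finger_gap"],s["wrist_force"],s["eef_pos"]); T=toolT(s)
a=cv2.resize(im["frame"][130:330,200:440],(480,400))
im2=grab("scene"); b=cv2.resize(im2["frame"][190:310,130:226],(320,400))
cv2.imwrite("pics/m5.png",np.hstack([a,b]))
P,C=cloud(im,130,280,240,400); q=(P-T[:3,3])@T[:3,:3]; bb,g,r=C.T
m=(r>bb+60)&(abs(q[:,2])<.03)&(q[:,1]>-.06)&(q[:,1]<.05)&(abs(q[:,0])<.04)
for lo in range(-60,30,5):
    k=m&(q[:,1]>lo*1e-3)&(q[:,1]<=(lo+5)*1e-3)
    if k.sum(): print(lo,k.sum(),q[k].min(0)*1e3,q[k].max(0)*1e3)
```

```text
0.02828859956915041 [ 0.8711 -0.0929 -1.1841] [ 0.4447 -0.2631  0.1094]
-45 721 [-14.6069 -43.3654 -13.8206] [  4.5014 -40.0373  14.7907]
-40 214 [-14.5157 -39.9792 -13.5695] [ -3.4598 -35.0588  14.4823]
-35 182 [-14.6124 -34.9571 -13.3801] [ -4.1958 -30.0146  13.866 ]
-30 174 [-14.3366 -29.9875 -13.7573] [ -4.8792 -25.0908  14.1552]
-25 396 [-21.4883 -24.9587 -18.6094] [ -3.2854 -20.0027  19.1448]
-20 887 [-21.7166 -19.9994 -19.8438] [ -3.9778 -15.026   21.301 ]
-15 106 [-21.3258 -14.9939 -17.3469] [ -8.8362 -10.0189  20.4322]
-10 148 [-21.6208  -9.9592 -19.3625] [-8.2549 -5.0531 20.0407]
-5 143 [-21.2241  -4.9391 -19.0069] [-6.9003 -0.0376 20.9414]
0 137 [-21.4981   0.0288 -19.2194] [-6.4369  4.9152 21.1809]
5 9 [-20.7575   5.0843  -4.6892] [-16.195    6.0356  13.431 ]
```

View pics/m5.png

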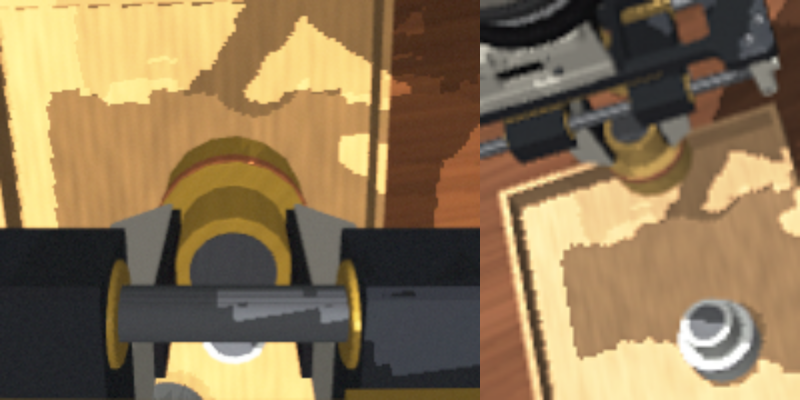

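Run:
```python
from meas import *
im=grab("wrist"); T=toolT(status.sense())
for y in (0,-10,-20,-25):
    for x in (-9.5,):
        for z in (-14.5,-33):
            p=T@np.array([x*1e-3,y*1e-3,z*1e-3,1]); r,c=project(im,p[:3]); print((x,y,z),round(r,1),round(c,1))
# finger outline depth left: columns 262..290, rows 228..250
for r in range(226,262,4):
    print(r,[("%d:"%c)+"%.0f,%.0f,%.0f"%tuple(((at_depth(im,r,c,0)-T[:3,3])@T[:3,:3])*1e3) for c in range(258,292,3) if im["z_map"][r,c]>0])
```

```text
(-9.5, 0, -14.5) 218.5 291.7
(-9.5, 0, -33) 218.5 261.7
(-9.5, -10, -14.5) 224.4 290.5
(-9.5, -10, -33) 224.4 258.9
(-9.5, -20, -14.5) 230.9 289.1
(-9.5, -20, -33) 230.9 255.8
(-9.5, -25, -14.5) 234.4 288.4
(-9.5, -25, -33) 234.4 254.1
226 ['258:37,105,-56', '261:37,106,-53', '264:36,104,-50', '267:37,106,-47', '270:37,105,-44', '273:37,105,-41', '276:37,106,-39', '279:37,106,-36', '282:37,105,-33', '285:-12,-19,-17', '288:-12,-18,-15', '291:-12,-20,-13']
230 ['258:41,105,-56', '261:41,105,-54', '264:41,106,-51', '267:41,106,-48', '270:41,106,-45', '273:41,105,-42', '276:41,106,-39', '279:41,106,-36', '282:-9,-18,-19', '285:-10,-20,-17', '288:-10,-20,-15', '291:-10,-19,-13']
234 ['258:46,107,-57', '261:45,105,-54', '264:45,106,-51', '267:45,105,-48', '270:45,106,-45', '273:45,106,-42', '276:45,104,-39', '279:-11,-27,-19', '282:-11,-27,-18', '285:-10,-26,-16', '288:-7,-19,-15', '291:-8,-20,-14']
238 ['258:49,105,-57', '261:50,106,-54', '264:50,106,-51', '267:-11,-33,-25', '270:-11,-33,-23', '273:-11,-33,-22', '276:-11,-32,-20', '279:-11,-33,-19', '282:-11,-33,-17', '285:-10,-30,-16', 
[... 484 characters left out ...]
6,-33,-13']
250 ['258:-36,-99,-16', '261:-35,-96,-16', '264:-10,-45,-24', '267:-10,-45,-23', '270:-11,-47,-21', '273:-10,-46,-20', '276:-11,-47,-18', '279:-10,-46,-17', '282:-10,-45,-16', '285:-9,-42,-15', '288:-7,-38,-14', '291:-7,-39,-12']
254 ['258:-35,-99,-17', '261:-34,-97,-16', '264:-11,-52,-23', '267:-11,-51,-22', '270:-11,-51,-21', '273:-11,-51,-19', '276:-11,-51,-18', '279:-11,-51,-17', '282:-9,-48,-16', '285:-9,-47,-14', '288:-5,-39,-14', '291:-6,-42,-12']
258 ['258:-35,-101,-16', '261:-32,-96,-16', '264:-10,-54,-23', '267:-10,-54,-22', '270:-10,-54,-20', '273:-11,-55,-19', '276:-10,-54,-18', '279:-10,-53,-16', '282:-9,-51,-15', '285:-9,-52,-14', '288:-3,-41,-14', '291:-4,-41,-12']
```

```bash
cat > delta.py <<'E'
from meas import *
import sys
s=status.sense();T=toolT(s); tgt=np.array([float(v) for v in sys.argv[1:4]])
print("q",s["q"],"pos",T[:3,3],"yaw z",np.degrees(np.arctan2(T[1,2],T[0,2])),"F",s["wrist_force"],"t",s["time_s"],"gap",s["finger_gap"]); print("delta tool",T[:3,:3].T@(tgt-T[:3,3]))
U=np.array([.1504,.9886]);N=np.array([-.9886,.1504]);d=T[:2,3]-np.array([.5136,.0736]); print("tcp in chute mm",d@U*1e3,d@N*1e3)
E
python3 delta.py .5023 -.0005 .06
python3 - <<'E'
from meas import *
im=grab("wrist");T=toolT(status.sense())
P,C=cloud(im,0,400,0,640); q=(P-T[:3,3])@T[:3,:3]*1e3
m=(q[:,1]<-45)&(q[:,1]>-110)
for lo in range(-110,-45,5):
    k=m&(q[:,1]>=lo)&(q[:,1]<lo+5)
    if k.sum(): print(lo,k.sum(),np.percentile(q[k],[1,99],axis=0).ravel())
E
```

```text
q [-0.6827  0.4242  1.6785  0.0001  1.0412 -2.1068] pos [ 0.4448 -0.2632  0.1093] yaw z 81.58851177159706 F [ 0.9278 -0.8086 -0.5437] t 7.625 gap 0.028556726616671104
delta tool [0.0186 0.0496 0.2682]
tcp in chute mm -343.2829786483894 17.382789803364634
-110 11991 [ -36.625  -109.9019  -81.0562  -12.1633 -105.0673   82.0372]
-105 5886 [ -36.7244 -104.9655  -83.4087   17.1865 -100.0903   83.6636]
-100 3630 [-36.7152 -99.9537 -84.0515  23.5659 -95.0524  84.8202]
-95 2157 [-36.6062 -94.9707 -84.8056  29.7208 -90.1621  85.3709]
-90 225 [-34.2341 -89.9882 -79.6369   1.8809 -85.0424  80.3389]
-85 126 [ -8.638  -84.9161 -16.3352   5.7841 -80.1121  16.9631]
-80 127 [ -5.2424 -79.9391 -16.3178   9.4251 -75.0398  17.0435]
-75 177 [ -0.816  -74.902  -16.2619  10.8308 -70.0401  16.9115]
-70 219 [-11.0857 -69.9793 -20.6078  10.8758 -65.0941  21.0861]
-65 231 [-11.2747 -64.8505 -21.4858   9.0723 -60.0354  22.5301]
-60 245 [-11.2417 -59.9666 -22.3982   8.8641 -55.0925  23.7071]
-55 265 [-11.1027 -54.9719 -23.3567  -1.9263 -50.1191  24.6242]
-50 270 [-11.2427 -49.9716 -24.3738   0.3959 -45.0771  25.6706]
```

The gripper's body and fingertips all sit about 21 mm short of the reported TCP. The tip is at tool y ≈ -21 mm and the body bottom at ≈ -88 mm. That explains the hub grip, which is firm and centred, with the bushing's underside 6.4 mm below the reported TCP. I'll move it over the load spot.

carry_out --moves '[{"gripper":1,"x":0.005,"y":-0.01,"z":0.04,"roll":0},{"gripper":1,"x":0.008,"y":-0.01,"z":0.09,"roll":0},{"gripper":1,"x":0.012,"y":-0.01,"z":0.14,"roll":0},{"gripper":1,"x":0.016,"y":-0.01,"z":0.19,"roll":0},{"gripper":1,"x":0.0186,"y":-0.01,"z":0.24,"roll":0.004},{"gripper":1,"x":0.0186,"y":-0.01,"z":0.268,"roll":0.004},{"gripper":1,"x":0.0186,"y":0.02,"z":0.268,"roll":0.004},{"gripper":1,"x":0.0186,"y":0.03,"z":0.268,"roll":0.004}]'

```text
time_s: 8.68
eef_pos: [0.5017, -0.0006, 0.0786]
tcp_rot: [-0.705, 0.054, -0.052, 0.705]
wrist_force: [-0.0, 0.2, -0.6]
finger_gap: 0.028
```

```bash
python3 - <<'E'
from meas import *
for i in range(4): im=grab("wrist")
cv2.imwrite("pics/w6.png",im["frame"])
a=np.radians(81.35);u=np.array([np.cos(a),np.sin(a)]);n=np.array([-u[1],u[0]]);o=np.array([.5136,.0736])
P,C=cloud(im,100,320,60,640); q=np.c_[(P[:,:2]-o)@u,(P[:,:2]-o)@n]
w=(P[:,2]>.029)&(P[:,2]<.04)&(C.max(1)-C.min(1)<40)&(C.min(1)>60)&(q[:,0]>-.125)&(q[:,0]<.18)
for sgn in (1,-1):
    m=w&(abs(q[:,1]*sgn-.033)<.012)
    print(sgn,m.sum(), m.sum() and (np.percentile(q[m,1],[3,50,97]),np.percentile(q[m,0],[3,97])))
b,g,r=C.T
m=(r>b+60)&(P[:,2]>.05)&(P[:,2]<.13)&(abs(q[:,0]+.075)<.03)&(abs(q[:,1])<.03)
print(np.percentile(P[m],[1,99],axis=0), np.percentile(q[m],[1,99],axis=0))
t=m&(P[:,2]>np.percentile(P[m,2],98)-.004); print("hub top",cv2.minEnclosingCircle(q[t].astype(np.float32)))
E
python3 delta.py .5023 -.0005 .013
```

```text
1 4117 (array([0.0285, 0.0337, 0.0422]), array([-0.1174,  0.1658]))
-1 1359 (array([-0.0367, -0.0313, -0.0291]), array([-0.0061,  0.1754]))
[[ 0.4815 -0.0171  0.0769]
 [ 0.506   0.018   0.1224]] [[-0.0933 -0.0033]
 [-0.0579  0.0208]]
hub top ((-0.07557293772697449, -0.00029716771678067744), 0.014738830737769604)
q [-0.1558  0.4388  1.7507  0.0001  0.9519 -1.5751] pos [ 0.5032 -0.0017  0.0807] yaw z 81.31434791599077 F [ 0.1793  0.3652 -0.9912] t 8.875 gap 0.028449443152273546
delta tool [-0.0011  0.0677  0.001 ]
tcp in chute mm -76.00036495852177 -1.0731567514842901
```

View pics/w6.png

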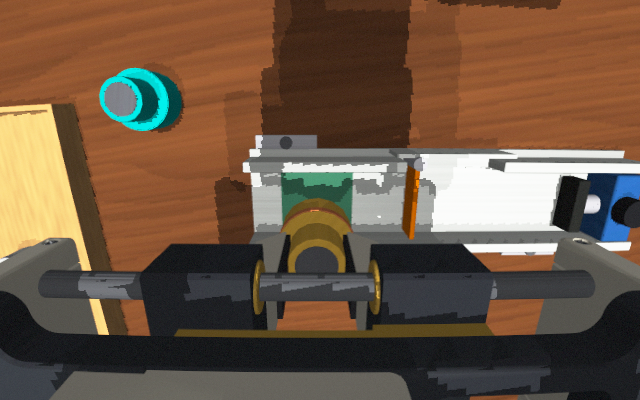

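carry_out --moves '[{"gripper":1,"x":-0.001,"y":0.03,"z":0.001,"roll":0},{"gripper":1,"x":-0.001,"y":0.05,"z":0.001,"roll":0},{"gripper":1,"x":-0.001,"y":0.06,"z":0.001,"roll":0},{"gripper":1,"x":-0.001,"y":0.063,"z":0.001,"roll":0},{"gripper":1,"x":-0.001,"y":0.065,"z":0.001,"roll":0},{"gripper":1,"x":-0.001,"y":0.066,"z":0.001,"roll":0},{"gripper":1,"x":-0.001,"y":0.066,"z":0.001,"roll":0}]'

```text
time_s: 9.75
eef_pos: [0.5023, -0.0001, 0.0148]
tcp_rot: [-0.705, 0.053, -0.053, 0.705]
wrist_force: [-0.5, -0.6, -1.0]
finger_gap: 0.0284
```

```bash
python3 delta.py .5023 -.0005 .0125
```

```text
q [-0.1529  0.5383  1.8139  0.0001  0.7887 -1.573 ] pos [ 0.5023 -0.0001  0.0148] yaw z 81.36075973046198 F [-0.5265 -0.5856 -0.9536] t 9.75 gap 0.02841289136937613
delta tool [ 0.      0.0023 -0.0004]
tcp in chute mm -74.54436997015867 0.05257072811054117
```

carry_out --moves '[{"gripper":1,"x":0,"y":0.0012,"z":0,"roll":0},{"gripper":1,"x":0,"y":0.0018,"z":0,"roll":0},{"gripper":1,"x":0,"y":0.0018,"z":0,"roll":0}]'

```text
time_s: 10.12
eef_pos: [0.5021, -0.0001, 0.0126]
tcp_rot: [-0.705, 0.053, -0.053, 0.705]
wrist_force: [0.0, -0.4, -1.4]
finger_gap: 0.0285
```

carry_out --moves '[{"gripper":1,"x":0,"y":0.0006,"z":0,"roll":0},{"gripper":1,"x":0,"y":0.0006,"z":0,"roll":0}]'

```text
time_s: 10.38
eef_pos: [0.5022, -0.0001, 0.0123]
tcp_rot: [-0.705, 0.053, -0.053, 0.705]
wrist_force: [-1.2, -0.1, 3.5]
finger_gap: 0.0283
```

carry_out --moves '[{"gripper":1,"x":0,"y":0.0006,"z":0,"roll":0},{"gripper":1,"x":0,"y":0.0006,"z":0,"roll":0}]'

```text
time_s: 10.62
eef_pos: [0.5023, -0.0001, 0.0123]
tcp_rot: [0.705, -0.053, 0.054, -0.705]
wrist_force: [-3.4, 0.6, 10.2]
finger_gap: 0.0282
```

Floor contact is felt at TCP z = 12.3 mm, as predicted. I'll ease the load off and open the fingers.

carry_out --moves '[{"gripper":1,"x":0,"y":-0.0009,"z":0,"roll":0},{"gripper":-1,"x":0,"y":-0.0009,"z":0,"roll":0},{"gripper":-1,"x":0,"y":-0.0009,"z":0,"roll":0},{"gripper":-1,"x":0,"y":-0.0009,"z":0,"roll":0},{"gripper":-1,"x":0,"y":-0.0009,"z":0,"roll":0},{"gripper":-1,"x":0,"y":-0.0009,"z":0,"roll":0},{"gripper":-1,"x":0,"y":-0.0009,"z":0,"roll":0}]'

```text
time_s: 11.5
eef_pos: [0.5021, -0.0001, 0.0123]
tcp_rot: [-0.705, 0.053, -0.053, 0.705]
wrist_force: [0.1, -0.5, -0.3]
finger_gap: 0.0839
```

carry_out --moves '[{"gripper":-1,"x":0,"y":-0.02,"z":0,"roll":0},{"gripper":-1,"x":0,"y":-0.06,"z":0,"roll":0},{"gripper":-1,"x":0,"y":-0.1,"z":0,"roll":0},{"gripper":-1,"x":0,"y":-0.1,"z":0,"roll":0}]'

```text
time_s: 12.0
eef_pos: [0.5042, -0.0004, 0.1152]
tcp_rot: [0.705, -0.051, 0.056, -0.705]
wrist_force: [-0.0, 0.4, -0.6]
finger_gap: 0.0918
```

```bash
python3 - <<'E'
from meas import *
for i in range(2): im=grab("wrist")
im2=grab("scene")
cv2.imwrite("pics/w7.png",np.hstack([cv2.resize(im["frame"],(480,300)),cv2.resize(im2["frame"][150:270,250:378],(320,300))]))
a=np.radians(81.35);u=np.array([np.cos(a),np.sin(a)]);n=np.array([-u[1],u[0]]);o=np.array([.5136,.0736])
P,C=cloud(im,100,320,160,480); q=np.c_[(P[:,:2]-o)@u,(P[:,:2]-o)@n]; b,g,r=C.T
m=(P[:,2]>.045)&(P[:,2]<.06)&(abs(q[:,0]+.075)<.02)&(abs(q[:,1])<.025)&(r>b+40)
print(m.sum(),P[m,2].mean(),cv2.minEnclosingCircle(q[m].astype(np.float32)))
# fingertip in scene camera
T=toolT(status.sense()); P,C=cloud(im2,100,300,230,420); t=(P-T[:3,3])@T[:3,:3]*1e3
k=(abs(t[:,0])<13)&(abs(t[:,2])>30)&(abs(t[:,2])<70)&(t[:,1]<10)&(t[:,1]>-90); print("lowest finger pts",k.sum(),np.percentile(t[k,1],[90,97,100]) if k.sum() else 0)
E
python3 delta.py .5023 -.0005 .0125
```

```text
551 0.05300114571361568 ((-0.07370395958423615, -0.0006137666059657931), 0.015194730833172798)
lowest finger pts 82 [-30.4408 -27.5276 -25.0291]
q [-0.153   0.3959  1.7184  0.0001  1.0288 -1.573 ] pos [0.5014 0.     0.1115] yaw z 81.35674989616047 F [ 0.0027 -0.3277 -0.2953] t 12.15 gap 0.09162592444115873
delta tool [ 0.0011  0.099  -0.0004]
tcp in chute mm -74.58400715818989 0.9827340047431341
```

View pics/w7.png

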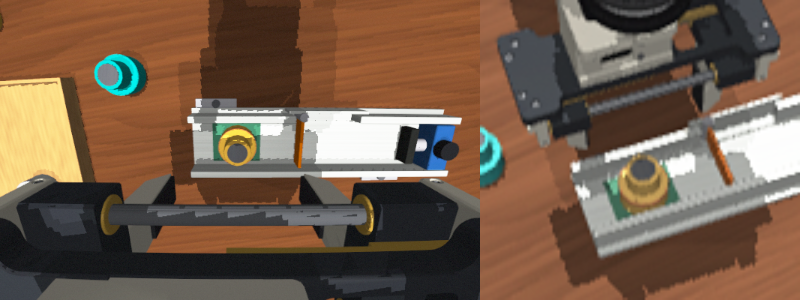

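The bushing stands upright on the green patch, at chute x ≈ -74 mm (pixel (145,237) in the left view). The scene camera agrees that the tip sits about 22 mm short of the reported TCP. Next I shut the fingers, turn 90° so that their flat sides push, and go behind the bushing.

carry_out --moves '[{"gripper":1,"x":0.001,"y":0,"z":-0.02,"roll":0.18},{"gripper":1,"x":0.001,"y":0,"z":-0.04,"roll":0.36},{"gripper":1,"x":0.001,"y":0,"z":-0.043,"roll":0.54},{"gripper":1,"x":0.001,"y":0,"z":-0.043,"roll":0.72},{"gripper":1,"x":0.001,"y":0,"z":-0.043,"roll":0.9},{"gripper":1,"x":0.001,"y":0,"z":-0.043,"roll":1.08},{"gripper":1,"x":0.001,"y":0,"z":-0.043,"roll":1.26},{"gripper":1,"x":0.001,"y":0,"z":-0.043,"roll":1.44}]'

```text
time_s: 13.15
eef_pos: [0.4957, -0.0425, 0.1107]
tcp_rot: [-0.494, 0.507, -0.505, 0.493]
wrist_force: [0.0, -0.8, -0.4]
finger_gap: 0.0164
```

carry_out --moves '[{"gripper":1,"x":0,"y":0,"z":0,"roll":0.13},{"gripper":1,"x":0,"y":0,"z":0,"roll":0.13},{"gripper":1,"x":0,"y":0,"z":0,"roll":0.13}]'

```text
time_s: 13.52
eef_pos: [0.4962, -0.0426, 0.1115]
tcp_rot: [-0.462, 0.536, -0.535, 0.461]
wrist_force: [0.5, 0.3, -0.7]
finger_gap: 0.0002
```

```bash
python3 delta.py .496 -.0421 .0
python3 - <<'E'
from meas import *
for i in range(2): im=grab("wrist")
im2=grab("scene")
cv2.imwrite("pics/w8.png",np.hstack([cv2.resize(im["frame"],(480,300)),cv2.resize(im2["frame"][150:270,250:378],(320,300))]))
T=toolT(status.sense()); print(T[:3,:3])
P,C=cloud(im,0,400,0,640); t=(P-T[:3,3])@T[:3,:3]*1e3
for lo in range(-60,-10,4):
    k=(t[:,1]>lo)&(t[:,1]<lo+4)&(abs(t[:,0])<15)&(abs(t[:,2])<40)
    if k.sum()>3: print(lo,k.sum(),t[k].min(0),t[k].max(0))
E
```

```text
q [-0.2398  0.3904  1.7273  0.0001  1.0255 -0.0924] pos [ 0.4962 -0.0426  0.1115] yaw z -8.45052396408966 F [ 0.5276  0.2646 -0.6738] t 13.525 gap 0.0001802388092812443
delta tool [-0.0005  0.1115 -0.0001]
tcp in chute mm -117.54037735425459 -0.27658755567065035
[[-0.1482 -0.0004  0.989 ]
 [-0.989   0.0002 -0.1482]
 [-0.0001 -1.     -0.0005]]
-60 45 [-11.6198 -59.6835  -2.4784] [ -8.8457 -56.0938   2.3658]
-56 61 [-11.7524 -55.9957  -3.0211] [ -9.1135 -52.2268   3.7696]
-52 72 [-11.7402 -51.9553  -3.1097] [ -9.0341 -48.1981   3.8669]
-48 62 [-11.907  -47.9539  -3.1644] [ -9.0381 -44.0422   3.9725]
-44 54 [-11.7537 -43.9395  -3.2723] [ -9.0187 -40.0159   4.0736]
-40 160 [-11.8807 -39.9444 -16.2897] [ -9.3506 -36.0009  16.9149]
-36 178 [-11.8673 -35.9833 -15.0167] [ -9.1349 -32.0162  16.3729]
-32 124 [-12.1516 -31.9881 -11.2742] [ -9.3735 -28.1004  12.5223]
-28 71 [-11.8649 -27.944   -6.7846] [ -9.2042 -24.0113   8.5703]
-24 6 [-11.3668 -23.9583  -3.6558] [ -9.5031 -22.6492   4.4454]
```

View pics/w8.png

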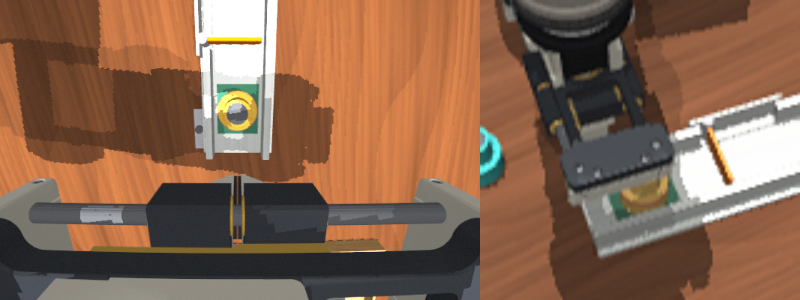

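carry_out --moves '[{"gripper":1,"x":0,"y":0.05,"z":0,"roll":0},{"gripper":1,"x":0,"y":0.09,"z":0,"roll":0},{"gripper":1,"x":0,"y":0.11,"z":0,"roll":0},{"gripper":1,"x":0,"y":0.118,"z":0,"roll":0},{"gripper":1,"x":0,"y":0.121,"z":0,"roll":0},{"gripper":1,"x":0,"y":0.121,"z":0,"roll":0},{"gripper":1,"x":0,"y":0.121,"z":0,"roll":0}]'

```text
time_s: 14.55
eef_pos: [0.4972, -0.0429, -0.0079]
tcp_rot: [0.461, -0.536, 0.536, -0.462]
wrist_force: [-0.5, -0.0, -0.5]
finger_gap: 0.0004
```

```bash
python3 delta.py .496 -.0421 .0
python3 - <<'E'
from meas import *
im=grab("wrist")
im2=grab("scene")
cv2.imwrite("pics/w9.png",np.hstack([cv2.resize(im["frame"],(480,300)),cv2.resize(im2["frame"][150:270,250:378],(320,300))]))
E
```

```text
q [-0.2398  0.5724  1.8394  0.0002  0.7282 -0.09  ] pos [ 0.4972 -0.0429 -0.0079] yaw z -8.587770524726906 F [-0.4879 -0.0043 -0.4882] t 14.55 gap 0.0004134733407592255
delta tool [-0.0006 -0.0079 -0.0013]
tcp in chute mm -117.59633446263946 -1.33665641502069
```

View pics/w9.png

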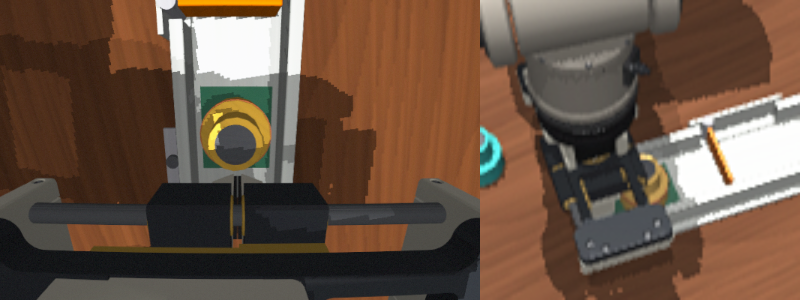

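carry_out --moves '[{"gripper":1,"x":-0.003,"y":0.002,"z":-0.001,"roll":0},{"gripper":1,"x":-0.006,"y":0.002,"z":-0.001,"roll":0},{"gripper":1,"x":-0.009,"y":0.002,"z":-0.001,"roll":0},{"gripper":1,"x":-0.012,"y":0.002,"z":-0.001,"roll":0},{"gripper":1,"x":-0.016,"y":0.002,"z":-0.001,"roll":0},{"gripper":1,"x":-0.02,"y":0.002,"z":-0.001,"roll":0},{"gripper":1,"x":-0.025,"y":0.002,"z":-0.001,"roll":0},{"gripper":1,"x":-0.03,"y":0.002,"z":-0.001,"roll":0}]'

```text
time_s: 15.65
eef_pos: [0.5002, -0.0126, -0.0107]
tcp_rot: [-0.461, 0.536, -0.536, 0.461]
wrist_force: [-0.4, -0.4, 0.6]
finger_gap: 0.0002
```

```bash
cat > look.py <<'E'
from meas import *
import sys
im=grab("wrist"); T=toolT(status.sense()); im2=grab("scene")
cv2.imwrite(sys.argv[1],np.hstack([cv2.resize(im["frame"],(480,300)),cv2.resize(im2["frame"][150:270,250:442],(320,200))[[*range(200)]+[199]*100]]))
a=np.radians(81.35);u=np.array([np.cos(a),np.sin(a)]);n=np.array([-u[1],u[0]]);o=np.array([.5136,.0736])
P,C=cloud(im,0,260,100,540); q=np.c_[(P[:,:2]-o)@u,(P[:,:2]-o)@n]; b,g,r=C.T
m=(P[:,2]>.047)&(P[:,2]<.062)&(abs(q[:,1])<.035)&(r>b+40)
if m.sum()>5: print("hub",m.sum(),P[m,2].mean(),cv2.minEnclosingCircle(q[m].astype(np.float32)))
E
python3 look.py pics/w10.png; python3 delta.py 0 0 0
```

```text
hub 1772 0.05311122026946588 ((-0.054466504603624344, -1.1508471288834698e-05), 0.015223289839923382)
q [-0.1781  0.5796  1.8361  0.0004  0.726  -0.0289] pos [ 0.5002 -0.0123 -0.0107] yaw z -8.562776439134925 F [ 0.3915 -0.8405 -0.9298] t 15.75 gap 0.0006030018568860626
delta tool [ 0.0623 -0.0107 -0.4964]
tcp in chute mm -86.93941272756886 0.34510158049727163
```

View pics/w10.png

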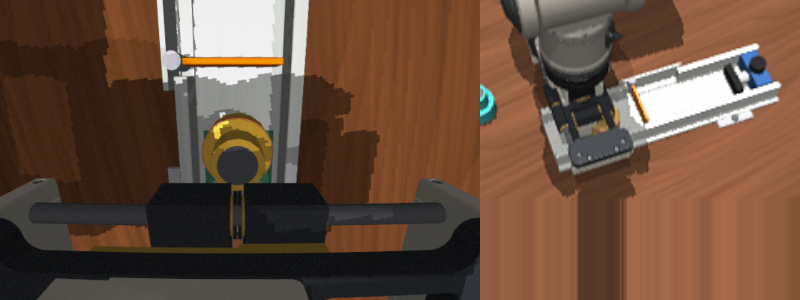

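The bushing slides upright at chute x = -54 mm, with its axis 32.5 mm ahead of the TCP. Next, slowly up to the gate and through it.

carry_out --moves '[{"gripper":1,"x":-0.005,"y":0,"z":0,"roll":0},{"gripper":1,"x":-0.01,"y":0,"z":0,"roll":0},{"gripper":1,"x":-0.015,"y":0,"z":0,"roll":0},{"gripper":1,"x":-0.02,"y":0,"z":0,"roll":0},{"gripper":1,"x":-0.024,"y":0,"z":0,"roll":0},{"gripper":1,"x":-0.028,"y":0,"z":0,"roll":0},{"gripper":1,"x":-0.031,"y":0,"z":0,"roll":0},{"gripper":1,"x":-0.034,"y":0,"z":0,"roll":0}]'

```text
time_s: 16.75
eef_pos: [0.5052, 0.0207, -0.0107]
tcp_rot: [0.461, -0.536, 0.536, -0.461]
wrist_force: [-1.2, -2.4, -0.2]
finger_gap: 0.0005
```

carry_out --moves '[{"gripper":1,"x":-0.003,"y":0,"z":0,"roll":0},{"gripper":1,"x":-0.006,"y":0,"z":0,"roll":0},{"gripper":1,"x":-0.009,"y":0,"z":0,"roll":0},{"gripper":1,"x":-0.012,"y":0,"z":0,"roll":0}]'

```text
time_s: 17.25
eef_pos: [0.5071, 0.0327, -0.0107]
tcp_rot: [0.461, -0.536, 0.536, -0.461]
wrist_force: [-0.9, -3.8, -0.4]
finger_gap: 0.0007
```

carry_out --moves '[{"gripper":1,"x":-0.004,"y":0,"z":0,"roll":0},{"gripper":1,"x":-0.008,"y":0,"z":0,"roll":0},{"gripper":1,"x":-0.012,"y":0,"z":0,"roll":0},{"gripper":1,"x":-0.016,"y":0,"z":0,"roll":0}]'

```text
time_s: 17.75
eef_pos: [0.5102, 0.0484, -0.0105]
tcp_rot: [0.461, -0.536, 0.536, -0.461]
wrist_force: [2.1, -4.0, 0.5]
finger_gap: 0.0001
```

```bash
python3 look.py pics/w11.png; python3 delta.py 0 0 0
```

```text
hub 1762 0.053190967487226355 ((0.0075369724072515965, 0.005563739221543074), 0.015127139165997505)
q [-0.0546  0.5936  1.8034  0.0002  0.7434  0.095 ] pos [ 0.51    0.0487 -0.0105] yaw z -8.576308139643212 F [ 1.4524 -4.3771 -0.7378] t 17.85 gap 0.0005975705566081416
delta tool [ 0.1242 -0.0112 -0.4971]
tcp in chute mm -25.16034991941035 -0.2147550008238914
```

View pics/w11.png

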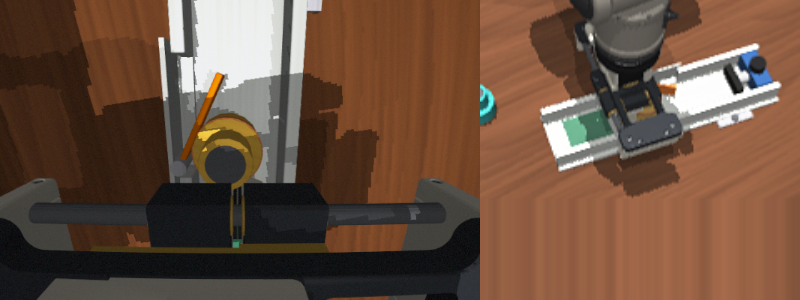

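The gate is swinging open (about 70°) with a push force of only about 4 N. The bushing has drifted to y = +5.5 mm, so I'll advance with a slight drift towards -y to draw it back.

carry_out --moves '[{"gripper":1,"x":-0.003,"y":0,"z":0.001,"roll":0},{"gripper":1,"x":-0.006,"y":0,"z":0.002,"roll":0},{"gripper":1,"x":-0.009,"y":0,"z":0.003,"roll":0},{"gripper":1,"x":-0.012,"y":0,"z":0.004,"roll":0},{"gripper":1,"x":-0.015,"y":0,"z":0.005,"roll":0}]'

```text
time_s: 18.48
eef_pos: [0.5165, 0.0628, -0.0107]
tcp_rot: [-0.461, 0.536, -0.536, 0.461]
wrist_force: [1.3, -2.7, 0.8]
finger_gap: 0.0006
```

```bash
python3 look.py pics/w12.png; python3 delta.py 0 0 0
```

```text
hub 1769 0.05307637954514882 ((0.02270040102303028, 0.0010653643403202295), 0.015058709308505058)
q [-0.0263  0.6046  1.7794  0.0006  0.7578  0.123 ] pos [ 0.5166  0.063  -0.0107] yaw z -8.580004940786717 F [ 0.4117 -1.9831  0.7332] t 18.575 gap 0.00042920744958908886
delta tool [ 0.1393 -0.0107 -0.5014]
tcp in chute mm -10.054219267175332 -4.554591977904127
```

View pics/w12.png

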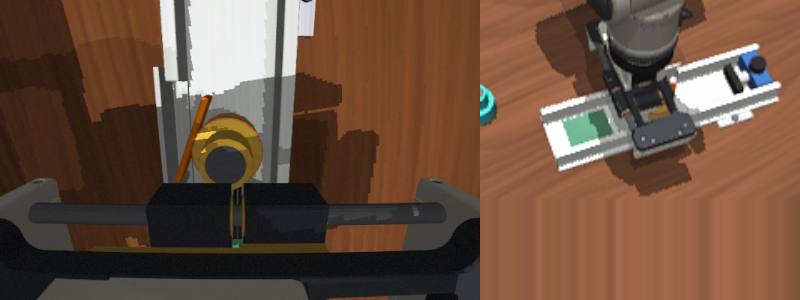

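carry_out --moves '[{"gripper":1,"x":-0.004,"y":0,"z":0,"roll":0},{"gripper":1,"x":-0.008,"y":0,"z":0,"roll":0},{"gripper":1,"x":-0.012,"y":0,"z":0,"roll":0},{"gripper":1,"x":-0.016,"y":0,"z":0,"roll":0},{"gripper":1,"x":-0.02,"y":0,"z":0,"roll":0},{"gripper":1,"x":-0.024,"y":0,"z":0,"roll":0},{"gripper":1,"x":-0.028,"y":0,"z":0,"roll":0}]'

```text
time_s: 19.45
eef_pos: [0.5207, 0.0905, -0.0107]
tcp_rot: [-0.461, 0.536, -0.536, 0.461]
wrist_force: [1.0, -2.2, 0.2]
finger_gap: 0.0001
```

```bash
python3 look.py pics/w13.png; python3 delta.py 0 0 0
```

```text
hub 1770 0.053139208936616646 ((0.05050201341509819, -0.00526903010904789), 0.015109873376786709)
q [0.0271 0.6148 1.7562 0.0005 0.7707 0.1765] pos [ 0.5208  0.0907 -0.0107] yaw z -8.578604716488329 F [ 0.6331 -0.3075  0.4932] t 19.55 gap 0.00042088000969315946
delta tool [ 0.1674 -0.0107 -0.5014]
tcp in chute mm 17.973306494418694 -4.5056875654453865
```

View pics/w13.png

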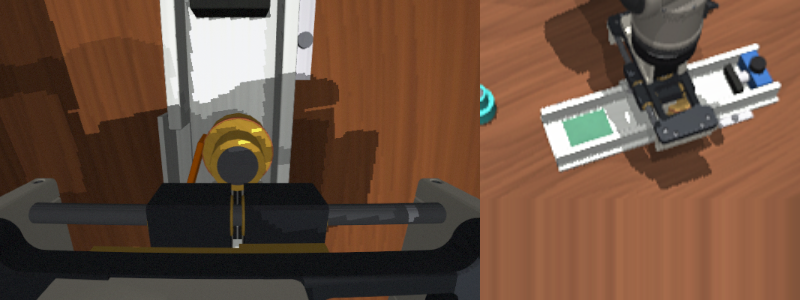

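carry_out --moves '[{"gripper":1,"x":-0.005,"y":0,"z":-0.0007,"roll":0},{"gripper":1,"x":-0.01,"y":0,"z":-0.0014,"roll":0},{"gripper":1,"x":-0.015,"y":0,"z":-0.0021,"roll":0},{"gripper":1,"x":-0.02,"y":0,"z":-0.0028,"roll":0},{"gripper":1,"x":-0.025,"y":0,"z":-0.0035,"roll":0},{"gripper":1,"x":-0.03,"y":0,"z":-0.004,"roll":0},{"gripper":1,"x":-0.035,"y":0,"z":-0.0045,"roll":0},{"gripper":1,"x":-0.04,"y":0,"z":-0.005,"roll":0}]'

```text
time_s: 20.55
eef_pos: [0.5219, 0.1309, -0.0107]
tcp_rot: [0.461, -0.536, 0.536, -0.461]
wrist_force: [0.8, -2.5, -0.2]
finger_gap: 0.0001
```

```bash
cat >> look.py <<'E'
k=(C.max(1)<70)&(abs(q[:,1])<.02)&(q[:,0]>.1)&(q[:,0]<.15)&(P[:,2]>.012)&(P[:,2]<.035)
if k.sum(): print("buffer x",k.sum(),np.percentile(q[k,0],[2,10,50]))
E
python3 look.py pics/w14.png; python3 delta.py 0 0 0
```

```text
hub 1806 0.05311547616305512 ((0.09073109179735184, -0.006872331257909536), 0.01525827869772911)
buffer x 470 [0.1324 0.1324 0.1342]
q [0.1035 0.6266 1.729  0.0006 0.7854 0.2527] pos [ 0.522   0.1312 -0.0106] yaw z -8.56995819111386 F [1.8244 1.073  0.6033] t 20.65 gap 6.0129576193213496e-05
delta tool [ 0.2075 -0.0109 -0.4966]
tcp in chute mm 58.15903891598651 0.3744635653286725
```

View pics/w14.png

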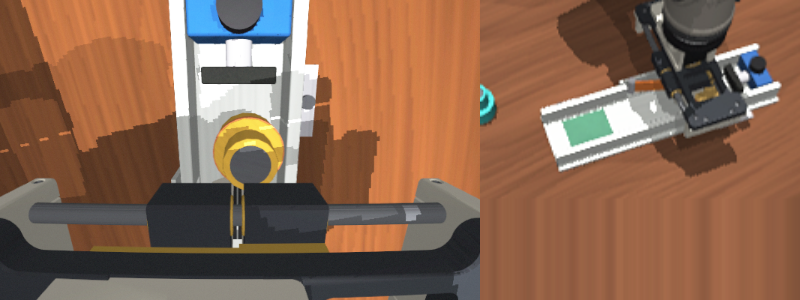

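The bushing is at x = 90.7 mm, standing against the -y wall. The buffer's front face is at x ≈ 132.4 mm, so contact is due at axis ≈ 110.4 mm (TCP ≈ 78). I'll centre the pusher behind the bushing and creep in.

carry_out --moves '[{"gripper":1,"x":0,"y":0,"z":0.003,"roll":0},{"gripper":1,"x":-0.001,"y":0,"z":0.0055,"roll":0},{"gripper":1,"x":-0.004,"y":0,"z":0.0055,"roll":0},{"gripper":1,"x":-0.007,"y":0,"z":0.0055,"roll":0},{"gripper":1,"x":-0.01,"y":0,"z":0.0055,"roll":0},{"gripper":1,"x":-0.0125,"y":0,"z":0.0055,"roll":0},{"gripper":1,"x":-0.0145,"y":0,"z":0.0055,"roll":0},{"gripper":1,"x":-0.016,"y":0,"z":0.0055,"roll":0}]'

```text
time_s: 21.65
eef_pos: [0.5295, 0.1456, -0.0107]
tcp_rot: [-0.461, 0.536, -0.536, 0.461]
wrist_force: [-0.1, -1.2, 0.2]
finger_gap: 0.0004
```

```bash
python3 look.py pics/w15.png; python3 delta.py 0 0 0
```

```text
hub 1824 0.053140683987195625 ((0.1353072077035904, -0.0038181489799171686), 0.044177401810884476)
buffer x 1604 [0.1324 0.1333 0.137 ]
q [0.1288 0.6413 1.6964 0.0004 0.804  0.2784] pos [ 0.5295  0.1457 -0.0107] yaw z -8.586711519866995 F [-0.0126  0.1531  0.0047] t 21.75 gap 0.00040446127843530547
delta tool [ 0.2232 -0.0107 -0.5018]
tcp in chute mm 73.7028773674511 -4.906019746777805
```

View pics/w15.png

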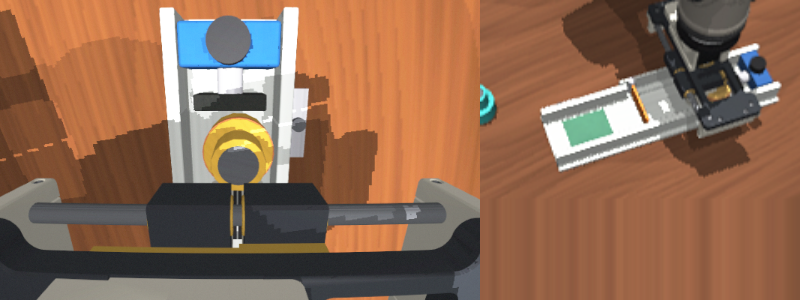

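carry_out --moves '[{"gripper":1,"x":-0.0007,"y":0,"z":0,"roll":0},{"gripper":1,"x":-0.0014,"y":0,"z":0,"roll":0},{"gripper":1,"x":-0.0021,"y":0,"z":0,"roll":0},{"gripper":1,"x":-0.0028,"y":0,"z":0,"roll":0}]'

```text
time_s: 22.25
eef_pos: [0.53, 0.1483, -0.0107]
tcp_rot: [-0.461, 0.536, -0.536, 0.461]
wrist_force: [0.2, -1.4, -0.5]
finger_gap: -0.0
```

carry_out --moves '[{"gripper":1,"x":-0.0003,"y":0,"z":0,"roll":0},{"gripper":1,"x":-0.0006,"y":0,"z":0,"roll":0}]'

```text
time_s: 22.5
eef_pos: [0.5302, 0.1489, -0.0107]
tcp_rot: [-0.461, 0.536, -0.536, 0.461]
wrist_force: [0.1, -0.3, -0.6]
finger_gap: 0.0004
```

carry_out --moves '[{"gripper":1,"x":-0.0003,"y":0,"z":0,"roll":0},{"gripper":1,"x":-0.0006,"y":0,"z":0,"roll":0}]'

```text
time_s: 22.75
eef_pos: [0.5302, 0.1494, -0.0107]
tcp_rot: [-0.461, 0.536, -0.536, 0.461]
wrist_force: [0.2, -0.3, -0.2]
finger_gap: 0.0005
```

carry_out --moves '[{"gripper":1,"x":-0.0003,"y":0,"z":0,"roll":0},{"gripper":1,"x":-0.0006,"y":0,"z":0,"roll":0}]'

```text
time_s: 23.0
eef_pos: [0.5303, 0.15, -0.0107]
tcp_rot: [-0.461, 0.536, -0.536, 0.461]
wrist_force: [-0.2, -0.8, -0.8]
finger_gap: 0.0006
```

carry_out --moves '[{"gripper":1,"x":-0.0003,"y":0,"z":0,"roll":0},{"gripper":1,"x":-0.0005,"y":0,"z":0,"roll":0}]'

```text
time_s: 23.25
eef_pos: [0.5303, 0.1502, -0.0107]
tcp_rot: [0.461, -0.536, 0.536, -0.461]
wrist_force: [-1.0, -1.9, 0.2]
finger_gap: 0.0006
```

```bash
sed -i 's/(abs(q\[:,1\])<.035)&(r>b+40)/(abs(q[:,1])<.035)\&(q[:,0]<.127)\&(r>b+40)/' look.py; python3 look.py pics/w16.png; python3 delta.py 0 0 0
```

```text
hub 1817 0.053172310303275544 ((0.11084206402301788, -0.005612286739051342), 0.015150788240134716)
buffer x 1872 [0.1326 0.1335 0.1376]
q [ 0.1371  0.6439  1.6904 -0.0003  0.8075  0.2873] pos [ 0.5303  0.1502 -0.0107] yaw z -8.592085353192084 F [-0.4    -2.945   0.1421] t 23.35 gap 0.0003086616549257168
delta tool [ 0.2278 -0.0106 -0.5019]
tcp in chute mm 78.27086485096353 -5.020835200112187
```

View pics/w16.png

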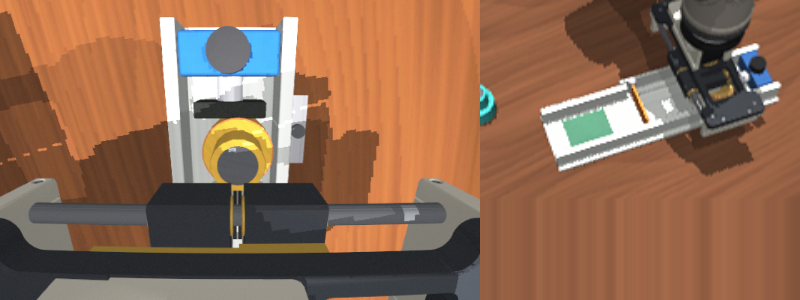

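carry_out --moves '[{"gripper":1,"x":-0.0002,"y":0,"z":0,"roll":0},{"gripper":1,"x":-0.0004,"y":0,"z":0,"roll":0}]'

```text
time_s: 23.6
eef_pos: [0.5304, 0.1505, -0.0107]
tcp_rot: [0.461, -0.536, 0.536, -0.461]
wrist_force: [-0.0, -5.6, 0.4]
finger_gap: 0.0006
```

```bash
python3 delta.py 0 0 0 | head -1
```

```text
q [ 0.1378  0.6441  1.6899 -0.0006  0.8079  0.288 ] pos [ 0.5304  0.1505 -0.0107] yaw z -8.58870556147739 F [-0.0299 -5.5993  0.4045] t 23.6 gap 0.0006076686961639803
```

carry_out --moves '[{"gripper":1,"x":-0.0002,"y":0,"z":0,"roll":0},{"gripper":1,"x":-0.0004,"y":0,"z":0,"roll":0}]'

```text
time_s: 23.85
eef_pos: [0.5304, 0.1507, -0.0107]
tcp_rot: [0.462, -0.536, 0.536, -0.461]
wrist_force: [-1.0, -5.9, 0.7]
finger_gap: 0.0005
```

carry_out --moves '[{"gripper":1,"x":-0.0002,"y":0,"z":0,"roll":0},{"gripper":1,"x":-0.0003,"y":0,"z":0,"roll":0}]'

```text
time_s: 24.1
eef_pos: [0.5304, 0.1507, -0.0107]
tcp_rot: [0.462, -0.536, 0.536, -0.461]
wrist_force: [-1.0, -7.5, 0.0]
finger_gap: 0.0006
```

carry_out --moves '[{"gripper":1,"x":-0.0003,"y":0,"z":0,"roll":0},{"gripper":1,"x":-0.0004,"y":0,"z":0,"roll":0}]'

```text
time_s: 24.35
eef_pos: [0.5303, 0.1509, -0.0107]
tcp_rot: [0.462, -0.536, 0.536, -0.461]
wrist_force: [-0.7, -8.4, 1.6]
finger_gap: 0.0003
```

carry_out --moves '[{"gripper":1,"x":-0.0003,"y":0,"z":0,"roll":0},{"gripper":1,"x":-0.0003,"y":0,"z":0,"roll":0},{"gripper":1,"x":-0.0003,"y":0,"z":0,"roll":0}]'

```text
time_s: 24.72
eef_pos: [0.5304, 0.151, -0.0107]
tcp_rot: [0.462, -0.536, 0.536, -0.461]
wrist_force: [-0.6, -9.7, 2.0]
finger_gap: 0.0004
```

carry_out --moves '[{"gripper":1,"x":0,"y":0,"z":0,"roll":0},{"gripper":1,"x":0,"y":0,"z":0,"roll":0},{"gripper":1,"x":0,"y":0,"z":0,"roll":0},{"gripper":1,"x":0,"y":0,"z":0,"roll":0}]'

```text
time_s: 25.22
eef_pos: [0.5303, 0.151, -0.0107]
tcp_rot: [0.462, -0.536, 0.536, -0.461]
wrist_force: [-1.1, -9.1, 1.9]
finger_gap: 0.0003
```

About 9.5 N has been held for over half a second. I ease back 4 mm and lift straight up.

carry_out --moves '[{"gripper":1,"x":0.001,"y":0,"z":0,"roll":0},{"gripper":1,"x":0.002,"y":0,"z":0,"roll":0},{"gripper":1,"x":0.004,"y":0,"z":0,"roll":0},{"gripper":1,"x":0.005,"y":0,"z":0,"roll":0},{"gripper":1,"x":0.005,"y":0,"z":0,"roll":0}]'

```text
time_s: 25.85
eef_pos: [0.53, 0.1476, -0.0106]
tcp_rot: [-0.461, 0.536, -0.536, 0.461]
wrist_force: [-0.7, 0.3, 0.0]
finger_gap: 0.0003
```

```bash
python3 look.py pics/w17.png; python3 delta.py 0 0 0
```

```text
hub 1994 0.05320239881716581 ((0.1106334701180458, -0.005766889546066523), 0.015169240534305573)
buffer x 1693 [0.1326 0.1335 0.1371]
q [0.132  0.6421 1.694  0.0003 0.8052 0.2817] pos [ 0.53    0.1475 -0.0106] yaw z -8.591475841912183 F [-0.3642  0.5246  0.6044] t 25.95 gap 0.00046805378407237795
delta tool [ 0.2251 -0.0108 -0.502 ]
tcp in chute mm 75.56496847227265 -5.110798753034749
```

View pics/w17.png

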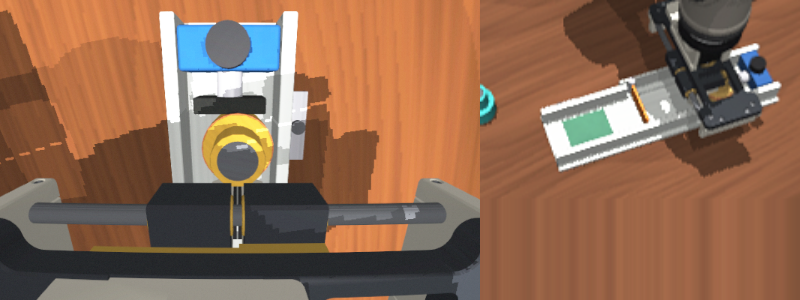

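carry_out --moves '[{"gripper":1,"x":0,"y":-0.01,"z":0,"roll":0},{"gripper":1,"x":0,"y":-0.03,"z":0,"roll":0},{"gripper":1,"x":0,"y":-0.06,"z":0,"roll":0},{"gripper":1,"x":0,"y":-0.1,"z":0,"roll":0},{"gripper":1,"x":0,"y":-0.15,"z":0,"roll":0},{"gripper":1,"x":0,"y":-0.19,"z":0,"roll":0},{"gripper":1,"x":0,"y":-0.2,"z":0,"roll":0}]'

```text
time_s: 26.82
eef_pos: [0.5312, 0.1476, 0.1929]
tcp_rot: [0.459, -0.535, 0.537, -0.463]
wrist_force: [-0.9, 0.4, -1.3]
finger_gap: 0.0004
```

carry_out --moves '[{"gripper":1,"x":0.05,"y":0,"z":-0.02,"roll":0},{"gripper":1,"x":0.1,"y":0,"z":-0.04,"roll":0},{"gripper":1,"x":0.15,"y":0,"z":-0.06,"roll":0},{"gripper":1,"x":0.18,"y":0,"z":-0.08,"roll":0},{"gripper":1,"x":0.18,"y":0,"z":-0.08,"roll":0},{"gripper":1,"x":0.18,"y":0,"z":-0.08,"roll":0}]'

```text
time_s: 27.58
eef_pos: [0.424, -0.0185, 0.1891]
tcp_rot: [-0.461, 0.536, -0.536, 0.461]
wrist_force: [0.5, -0.0, 0.2]
finger_gap: 0.0003
```

Run:
```python
from meas import *
for i in range(2): im=grab("wrist")
im2=grab("scene")
cv2.imwrite("pics/w18.png",np.hstack([cv2.resize(im["frame"],(480,300)),cv2.resize(im2["frame"][150:270,290:418],(320,300))])); cv2.imwrite("pics/s18.png",im2["frame"])
a=np.radians(81.35);u=np.array([np.cos(a),np.sin(a)]);n=np.array([-u[1],u[0]]);o=np.array([.5136,.0736])
for nm,I in (("wrist",im),("scene",im2)):
    P,C=cloud(I,0,400,0,640); q=np.c_[(P[:,:2]-o)@u,(P[:,:2]-o)@n]; b,g,r=C.T
    m=(P[:,2]>.047)&(P[:,2]<.062)&(abs(q[:,1])<.035)&(r>b+40)&(q[:,0]>.05)&(q[:,0]<.13)
    if m.sum()>5: print(nm,"hub",m.sum(),P[m,2].mean(),cv2.minEnclosingCircle(q[m].astype(np.float32)))
    m=(r>b+100)&(r>150)&(g>60)&(P[:,2]>.02)&(P[:,2]<.045)&(abs(q[:,0])<.06)&(abs(q[:,1])<.04)
    if m.sum()>5: print(nm,"gate x",np.percentile(q[m,0],[3,97]),"y",np.percentile(q[m,1],[3,97]))
s=status.sense(); print(s["wrist_force"],s["eef_pos"],s["time_s"])
```

```text
wrist gate x [-0.0021  0.0011] y [-0.0239  0.0277]
scene hub 83 0.053442193780666745 ((0.1112709790468216, -0.008684070780873299), 0.015175248496234417)
scene gate x [-0.0016  0.0026] y [-0.0247  0.0269]
[-0.5223 -0.0905  0.3285] [ 0.4243 -0.0181  0.1891] 27.725
```

View pics/w18.png

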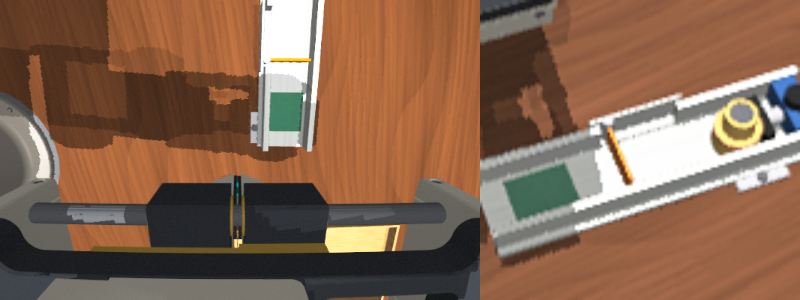

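View pics/s18.png

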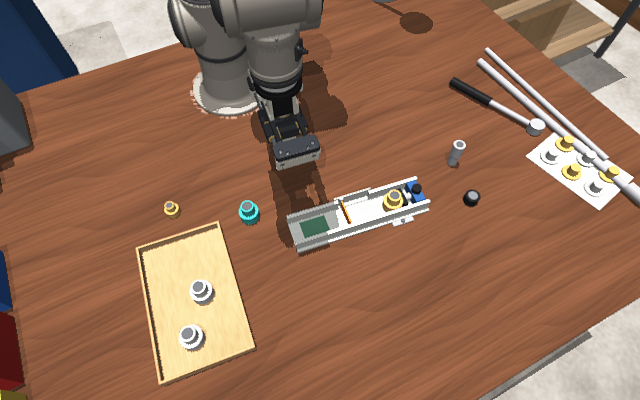

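The bushing stands upright at the buffer (scene pixel (200,393)), and the gate is shut across the chute at (212,345). The other parts have not moved and the robot is clear, so I'm handing in.

```bash
python3 -c "
from rig import bot
print(bot.close_job())"
```

```text
the job is handed in; nothing more can be done
None
```

The brass bushing is standing upright against the black buffer with the gate shut behind it. I handed the job in at about 28 s; it reports no verdict.

**What I did**
- I took the larger yellow bushing from the tray, set it on the green loading patch, and pushed it along the chute floor with the shut fingers turned 90°.
- Going through the gate, the force read at most about 4.6 N (taken at pauses, not continuously).
- At the buffer I built the force up in small steps. It read above 7 N for about a second and 9–10 N for the last half second.
- I then eased back, lifted straight up and moved the arm clear.

**Last checks**
- The bushing's axis is at chute x ≈ 111 mm; first contact with the buffer was felt at about the same place.
- The gate plate measures x ≈ 0 in both the wrist and scene cameras.
- In the scene picture the aluminium bushings, socket, cap and look-alikes are where they started, and the robot touches nothing.

**What disagreed**
- **Fingertips:** they end about 22 mm short of the reported TCP. The grasp therefore closed on the bushing's hub instead of its body, and I corrected the heights for this afterwards.
- **Sideways drift:** the bushing moved as much as 7 mm sideways in the chute during the push. It stands 6–9 mm off the centreline on the -y side (the two cameras differ), still in front of the buffer.

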